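Load glazed test tiles into the bench kiln with its cranked carriage

TASK

Open the kiln door wide by its handle, crank the handwheel until the carriage has run fully out to its stop, and lay every glazed test tile from the ware board flat in the two bays of the carriage deck, glaze up and clear of each other. Then crank the carriage back in until the brass stud on the wheel stands at the brass pointer again, and swing the door gently and fully shut. Never run the carriage out while the door is in its way nor swing the door onto it, and leave the pot and the mug where they stand.

Things in the scene. Friction and masses are not known exactly. Their poses are not given: they have to be found in the camera images.
- kiln_door (a joint): the kiln door's hinge, rad: 0 shut, grows as the door swings out towards the robot and on to the robot's right (seen from above anticlockwise); ends at 2.1. It stays where it is left (about 0.12 N m of friction, no latch, no spring)
- door_handle (a point): grip point on the kiln door's handle: an upright round steel bar 12 mm thick, its axis 40 mm in front of the panel; the point is on the bar's axis, 135 mm above the table. The bar runs from 49 mm below to 23 mm above it. Axes turn with the door: x from the handle to the panel, y from the hinge to the free edge, z up
- door_hinge (a point): a point on the door's vertical hinge axis, at the kiln's right edge, 135 mm above the table; its axes turn with the door like the handle's. In these axes the handle lies at x = -64 mm, y = +150 mm. The panel is 24 mm thick, its top edge 160 mm above the table
- kiln_wheel (a joint): angle of the handwheel, rad: 0 when the brass stud on its rim stands at the brass pointer (carriage at the hot spot in the chamber). Grows when the top of the wheel is moved towards the robot, which runs the carriage out, 31 mm per rad, to a stop at 5.4; can also go 0.4 below 0. Stays where it is left (about 0.12 N m of friction)
- wheel_hub (a point): centre of the upright handwheel, on its level axle, 75 mm above the table, left of the track in front of the kiln. Fixed to the kiln: x points back into the kiln, y along the axle to the left, z up; the wheel turns in the x-z plane. Its rim is a round bar 14 mm thick bent to a circle of 62 mm radius (bar centre), rim top 144 mm above the table; three thin spokes in the rim's plane
- deck_center (a point): centre of the carriage deck's top face, 100 mm above the table; moves with the carriage (x back into the kiln, y left, z up). Deck 135 mm (x) by 124 mm (y) with a lip 3 mm high, 5 mm wide round its edge and a like rib, 6 mm wide, along x through its middle: two bays, each for two tiles lengthwise. At wheel angle 0 it lies 80 mm behind the kiln's front, at 5.4 87 mm in front
- test_kiln: the bench kiln with its track; origin on the table under the middle of the chamber's front, x back into the kiln, y left. Chamber 180 mm wide outside (y), 170 mm deep, roof 180 mm above the table (a vent stub on it to 208 mm). Between track and handwheel stands a gear case, 90 mm high, 14 mm from the rim. The brass pointer is on a thin post at the robot's side of the wheel, at hub height
- tile_1_center (a point): a terracotta test tile, 34 mm (its x) by 52 mm (its y) by 8 mm thick, glazed on top (z up); the point is its centre, 4 mm above its underside. It starts flat on the ware board. One of up to four; reported as None when it is not there
- tile_2_center (a point): a terracotta test tile, 34 mm (its x) by 52 mm (its y) by 8 mm thick, glazed on top (z up); the point is its centre, 4 mm above its underside. It starts flat on the ware board. One of up to four; reported as None when it is not there
- tile_3_center (a point): a terracotta test tile, 34 mm (its x) by 52 mm (its y) by 8 mm thick, glazed on top (z up); the point is its centre, 4 mm above its underside. It starts flat on the ware board. One of up to four; reported as None when it is not there
- tile_4_center (a point): a terracotta test tile, 34 mm (its x) by 52 mm (its y) by 8 mm thick, glazed on top (z up); the point is its centre, 4 mm above its underside. It starts flat on the ware board. One of up to four; reported as None when it is not there
- ware_board: the wooden ware board that the tiles start on, to the robot's left, standing on four props: 340 mm (x) by 180 mm (y), top face 57 mm above the table, with a lip 3 mm high and 6 mm wide round its edge; origin on the table under its centre
- pinch_pot: small clay pot standing on the banding wheel, 68 mm across, its top 149 mm above the table; to be left alone
- tea_mug: tea mug, 86 mm across, 92 mm high, on the table behind the banding wheel; to be left alone

How it is judged:
On the way, in this order (a step that is already met when the one before it is completed fails the run):
1. the kiln door is open wide (more than 1.5 rad) (value of joint kiln_door above 1.5 rad), for 0.2 s.
2. the carriage is cranked out to its stop (wheel past 5.1 rad) (value of joint kiln_wheel above 5.1 rad), for 0.2 s.
3. all tiles lie flat on the deck, glaze up, no two closer than 37 mm centre to centre, with the carriage still out (x of tile_1_center in the frame of deck_center between -0.056 and 0.056 m and y of tile_1_center in the frame of deck_center between -0.052 and 0.052 m and z of tile_1_center in the frame of deck_center between 0 and 0.009 m and angle between each of tile_1_center, tile_2_center, tile_3_center, tile_4_center's own z axis and vertical below 0.15 rad and x of tile_2_center in the frame of deck_center between -0.056 and 0.056 m and y of tile_2_center in the frame of deck_center between -0.052 and 0.052 m and z of tile_2_center in the frame of deck_center between 0 and 0.009 m and x of tile_3_center in the frame of deck_center between -0.056 and 0.056 m and y of tile_3_center in the frame of deck_center between -0.052 and 0.052 m and z of tile_3_center in the frame of deck_center between 0 and 0.009 m and x of tile_4_center in the frame of deck_center between -0.056 and 0.056 m and y of tile_4_center in the frame of deck_center between -0.052 and 0.052 m and z of tile_4_center in the frame of deck_center between 0 and 0.009 m and distance between tile_1_center and tile_2_center above 0.037 m and distance between each of tile_1_center, tile_2_center and tile_3_center above 0.037 m and distance between each of tile_1_center, tile_2_center, tile_3_center and tile_4_center above 0.037 m and linear speed of each of tile_1, tile_2, tile_3, tile_4 below 0.02 m/s and value of joint kiln_wheel above 4.6 rad), for 0.3 s.
4. the carriage is cranked back in, the stud at the pointer (within 0.12 rad), the tiles still flat on its deck (value of joint kiln_wheel between -0.12 and 0.12 rad and x of tile_1_center in the frame of deck_center between -0.056 and 0.056 m and y of tile_1_center in the frame of deck_center between -0.052 and 0.052 m and z of tile_1_center in the frame of deck_center between 0 and 0.009 m and angle between each of tile_1_center, tile_2_center, tile_3_center, tile_4_center's own z axis and vertical below 0.15 rad and x of tile_2_center in the frame of deck_center between -0.056 and 0.056 m and y of tile_2_center in the frame of deck_center between -0.052 and 0.052 m and z of tile_2_center in the frame of deck_center between 0 and 0.009 m and x of tile_3_center in the frame of deck_center between -0.056 and 0.056 m and y of tile_3_center in the frame of deck_center between -0.052 and 0.052 m and z of tile_3_center in the frame of deck_center between 0 and 0.009 m and x of tile_4_center in the frame of deck_center between -0.056 and 0.056 m and y of tile_4_center in the frame of deck_center between -0.052 and 0.052 m and z of tile_4_center in the frame of deck_center between 0 and 0.009 m), for 0.3 s.
At the end, for the whole second after the job is handed in: The kiln door is shut (within 0.06 rad), the handwheel stands still with its stud at the pointer (within 0.12 rad), and every tile lies at rest flat on the carriage deck, glaze up, inside the lip (all of step 4 and value of joint kiln_door below 0.06 rad and linear speed of each of tile_1, tile_2, tile_3, tile_4 below 0.02 m/s and velocity of joint kiln_wheel between -0.05 and 0.05 rad/s); the robot touches nothing.
It fails at once if the carriage stands out of the kiln (wheel past 0.6 rad) while the door is less than 1.2 rad open (value of joint kiln_wheel above 0.6 rad and value of joint kiln_door below 1.2 rad).
It fails at once if the door is slammed (faster than 2.5 rad/s) (velocity of joint kiln_door below -2.5 rad/s).
It fails at once if the pinch pot is disturbed (moved more than 30 mm) (distance of pinch_pot from where it was at the start of the episode above 0.03 m).
It fails at once if the tea mug is disturbed (moved more than 30 mm) (distance of tea_mug from where it was at the start of the episode above 0.03 m).
Of tile_1, tile_2, tile_3, tile_4 only 2 to 4 are there at a start; the rules pass over those that are not, and their reading is None.
At some moment in a run one of tile_1, tile_2, tile_3, tile_4 may be knocked a few centimetres aside while the robot is not near it.
It also fails if it takes over 210 s, if anything falls off the work surface, if the arm or the gripper's body presses on something with over 40 N, if the wrist force passes 120 N, or if a joint passes its speed limit or range.

ROBOT

A 7-joint arm with a two-finger parallel gripper is mounted at the origin on a cart in front of the work surface, level with it; the furniture and walls round the work are solid. World frame = base frame: x ahead of the robot, y to its left, z up, the work surface at z = 0. Lengths are in m, angles in rad, forces in N, time in s.
With the tool pointing down it reaches from about 0.4 to 0.875 m from the base axis. Payload 6.5 kg.
Tool frame: the origin (TCP) lies midway between the tips of the shut fingers; the grasp point (between the pads) lies arm.grip_depth behind it (arm.grip_depth is the distance from the TCP to the grasp point, in m); z points along the fingers, y is the line along which they close (so a half turn about z gives the same grasp; the last joint's range is limited). The gripper opens to 88 mm and grips with 3 to 60 N. Pads are 18 mm wide; open, the fingers measure 123 mm over their backs; the gripper's body (75 mm by 187 mm) begins 45 mm behind the grasp point.
Start: joints at [-1.39, 0.536, -0.004, 1.538, 0.003, 1.067, -0.071], TCP at [0.159, 0.63, 0.239] pointing down, gripper open.
Joint ranges: [-2.7, 2.7], [-0.37, 2.16], [-1.27, 1.26], [0.24, 2.4], [-1.31, 4.45], [0.19, 1.91], [-2.76, 2.76]. Speed limits (rad/s): [2.39, 2.39, 3.14, 3.14, 3.14, 3.14, 3.14].

INTERFACE

Orientations are given as a rotation vector (axis times angle).
In Python, from plant import arm, grab_frame, calibration gives the robot as it stands.
- The arm moves only by the tool arm_command, never from a script. Its argument "commands" is a list of rows, each a list of 7 numbers: the shift along the tool's x, y, z in cm, then the turn, a rotation vector about the tool's x, y, z in rad, then the closure, from -1 (fully open) to 1 (shut). In form: [[dx, dy, dz, rx, ry, rz, gripper], ...]. A call has 1 to 20 rows; each row shifts and turns the commanded pose from where the row before left it, along the tool's axes as they then stand; what a row does not reach is not made up. A row lasts 1/12 s, in which the tool goes at most 41.7 mm and 7.16 degrees, less where a joint would pass 70% of its speed; a pose out of reach is approached as far as the arm can. A call is refused whole if a number of a shift passes 4.17 or a number of a turn 0.125, either way. A call with a gripper value outside its range is refused whole. The fingers move at their own pace and stop on an object; "grip_force" is the grip in N (left out, the last holds). Time passes only in rows, so rows that do not move let the fingers close. It gives the time, the measured TCP pose, the force, the opening and the grip force at its end, in the units of the state.
- arm.state(): the state, without advancing time (a new reading comes with each control period).
- grab_frame(name): name is "side" or "top" or "wrist"; returns (picture, depth): 420x560x3 uint8, red, green, blue; 420x560 float32, m along the optical axis (not along the pixel's ray), 0 where there is no reading.
- calibration(name): a dict with "K" (3x3 intrinsics, pixels), "k1" (the pictures are not rectified: a ray, as slopes to the right and down, at radius r is drawn at 1 + k1 r^2 times it, then the intrinsics apply), "eye" and "rotation" of the camera in the world. Camera axes: x right, y down, z forward; pixel columns grow to the right and rows downward; lengths in m; the calibration is good to about 2 mm. A picture is of the moment at which its call begins: read the wrist's pose just before it. calibration takes no time and is no camera call; for the wrist camera it gives the pose at the moment of the call.
- arm.finish_job(): hands the job in; it is judged then, once.
The state is a dict: "time": time; "joint_pos": joint angles; "joint_vel": joint speeds; "joint_efforts": joint torques, N m; "position": TCP position; "eef_rot": TCP orientation; "ft_force": force on the tool from outside, world axes, zero at the start; "wrist_torque": the same for the moment, N m; "opening": finger opening in m; "grasp_force": force on a finger pad.
Only numpy, scipy, OpenCV 4.12 (cv2) and the standard library are available. Lean on these libraries where they do the work, as an engineer would, in place of code of your own. Each camera call takes 0.05 s, during which the arm holds its last target. There are 200 camera calls.

## Working session

There is one attempt and no reset: what is moved stays moved. The work goes in short steps, Python scripts to look and compute and a tool call to move; the robot and the scene stay as the last step left them, time stands still between calls to the robot, and variables do not carry over. Pictures are saved under pics/ and viewed, at most 14 in all, crops included, and the job is handed in when it is done.

Besides the shell and the picture viewer there is one more tool, called after "Call:" by a JSON object that holds its "fn" and its "kwargs". arm_command: Moves the arm, as the interface text tells. Its arguments: {"type":"object","properties":{"commands":{"type":"array","items":{"type":"array","items":{"type":"number"}}},"grip_force":{"type":"number"}},"required":["commands"]}

```bash
ls; mkdir -p pics; cat > h.py <<'E'
import numpy as np, cv2
from scipy.spatial.transform import Rotation as R
from plant import arm, grab_frame, calibration
def save(n,f):
    p,d=grab_frame(n); c=calibration(n)
    cv2.imwrite(f'pics/{f}.png',p[:,:,::-1]); np.savez(f'pics/{f}.npz',p=p,d=d,**{k:np.array(v) for k,v in c.items()}); return p,d,c
def load(f):
    z=np.load(f'pics/{f}.npz'); return z['p'],z['d'],z
def ray(c,u,v):
    K=np.array(c['K']); x=np.stack([(np.asarray(u,float)-K[0,2])/K[0,0],(np.asarray(v,float)-K[1,2])/K[1,1]],-1)
    y=x.copy()
    for _ in range(20): y=x/(1+float(c['k1'])*(y**2).sum(-1,keepdims=True))
    return np.concatenate([y,np.ones(y.shape[:-1]+(1,))],-1)
def Rm(c):
    r=np.array(c['rotation']); return r if r.shape==(3,3) else R.from_rotvec(r).as_matrix()
def pz(c,u,v,z):
    r=ray(c,u,v)@Rm(c).T; e=np.array(c['eye']); return e+r*((z-e[2])/r[...,2:])
def pd(c,u,v,d):
    return np.array(c['eye'])+(ray(c,u,v)*np.asarray(d)[...,None])@Rm(c).T
def cloud(d,c):
    v,u=np.mgrid[:d.shape[0],:d.shape[1]]; return pd(c,u,v,d)
def st():
    s=arm.state(); np.set_printoptions(precision=4,suppress=True)
    print(s['time'],np.array(s['position']),'q',np.array(s['joint_pos']),'op',s['opening'],'F',np.array(s['ft_force'])); print(R.from_rotvec(s['eef_rot']).as_matrix()); return s
E
python3 - <<'E'
from h import *
st(); print(arm.grip_depth)
for n in('top','side'):
    p,d,c=save(n,n+'0'); print(n,c)
E
```

```text
pics
0.0 [0.1587 0.6297 0.2379] q [-1.3902  0.5372 -0.0044  1.5389  0.0026  1.0673 -0.0712] op 0.08779300416623541 F [ 0.0093 -0.3858 -0.1134]
[[-0.9697  0.2443 -0.0003]
 [ 0.2443  0.9697 -0.0017]
 [-0.0001 -0.0017 -1.    ]]
0.0187
top {'K': array([[527.3704,   0.    , 286.0347],
       [  0.    , 527.3704, 208.7843],
       [  0.    ,   0.    ,   1.    ]]), 'k1': 0.024968198033244016, 'eye': array([ 0.4674, -0.0066,  1.3266]), 'rotation': array([-2.211 ,  2.1637, -0.0826])}
side {'K': array([[394.3515,   0.    , 272.8879],
       [  0.    , 394.3515, 202.8886],
       [  0.    ,   0.    ,   1.    ]]), 'k1': -0.024235234767840372, 'eye': array([ 0.2569, -0.871 ,  0.6378]), 'rotation': array([-2.0788,  0.3772, -0.1872])}
```

View pics/top0.png

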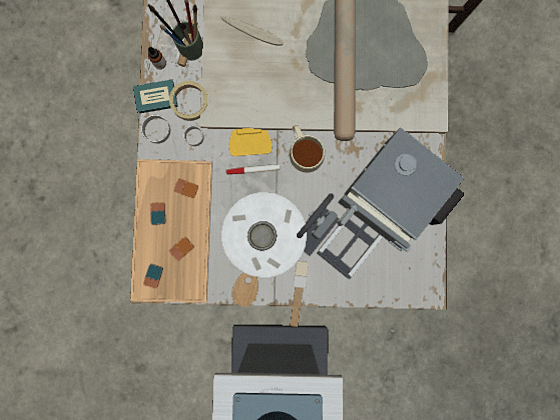

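View pics/side0.png

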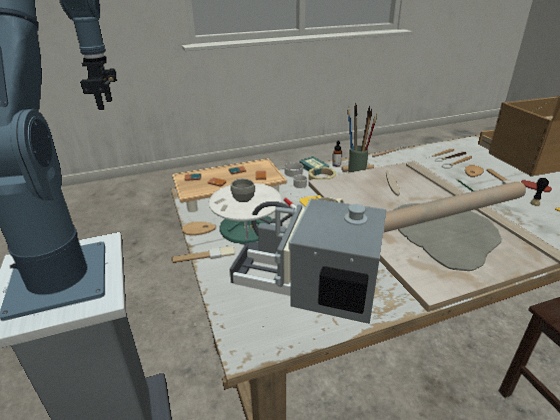

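```bash
python3 - <<'E'
from h import *
p,d,c=load('top0')
a=cv2.resize(p[115:290,290:470],None,fx=3.4,fy=3.4,interpolation=cv2.INTER_CUBIC)
cv2.imwrite('pics/c1.png',a[:,:,::-1])
b=cv2.resize(p[155:305,125:215],None,fx=3.9,fy=3.9,interpolation=cv2.INTER_CUBIC)
cv2.imwrite('pics/c2.png',b[:,:,::-1])
X=cloud(d,c)
# roof
m=(abs(X[...,2]-.18)<.006)&(X[...,1]<-.05)&(d>0)
v,u=np.nonzero(m); print(len(v),np.median(X[m],0))
r=cv2.minAreaRect(X[m][:,:2].astype(np.float32)); print(r,cv2.boxPoints(r))
# tiles on board: height
m=(X[...,1]>.12)&(X[...,0]<.8)&(X[...,2]>.0615)&(X[...,2]<.075)&(d>0)
n,l,s,ce=cv2.connectedComponentsWithStats(m.astype(np.uint8))
for i in range(1,n):
    if s[i,4]>80:
        q=X[l==i]; r=cv2.minAreaRect(q[:,:2].astype(np.float32)); print(s[i],q.mean(0),r)
E
```

```text
6167 [ 0.60913816 -0.2762171   0.1804089 ]
((0.6131967902183533, -0.27668333053588867), (0.17953944206237793, 0.17490406334400177), 52.09496307373047) [[ 0.48904407 -0.29378778]
 [ 0.6270486  -0.4012409 ]
 [ 0.7373495  -0.25957888]
 [ 0.59934497 -0.15212578]]
[174 178  24  20 277] [0.60294229 0.23122097 0.06503954] ((0.605042040348053, 0.23131459951400757), (0.05223671719431877, 0.039054132997989655), 73.26431274414062)
[150 202  15  23 272] [0.54067234 0.29672446 0.0653611 ] ((0.5405531525611877, 0.2967376410961151), (0.05196886137127876, 0.03389440104365349), 4.150939464569092)
[168 237  26  23 283] [0.45868763 0.23715129 0.06512894] ((0.4573333263397217, 0.2370866984128952), (0.03577034920454025, 0.05206964537501335), 41.99772644042969)
[143 263  20  25 289] [0.39308165 0.3018324  0.06505021] ((0.39330223202705383, 0.30184778571128845), (0.03537973761558533, 0.05355607345700264), 75.10344696044922)
```

View pics/c1.png

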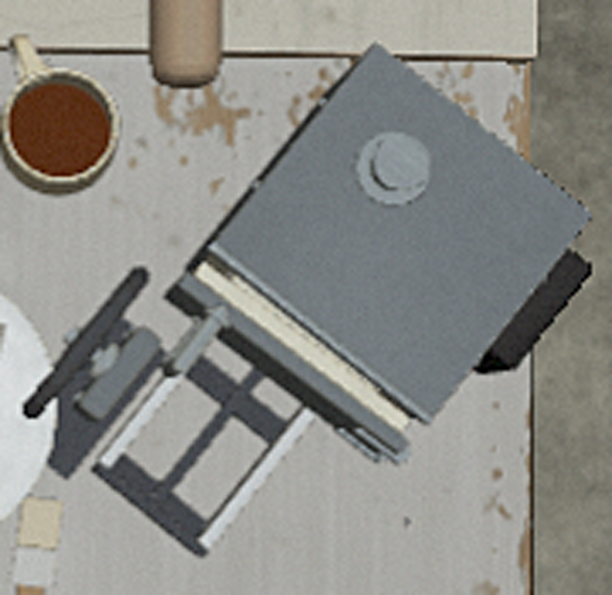

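View pics/c2.png

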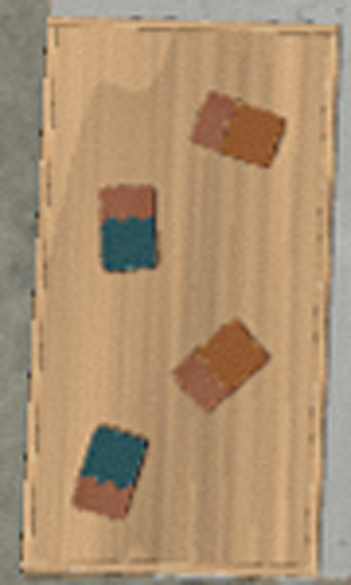

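```bash
cat > k.py <<'E'
from h import *
A=np.array([.4890,-.2938]);D=np.array([.5993,-.1521])
ex=np.array([.789,-.614]);ex/=np.linalg.norm(ex);ey=np.array([-ex[1],ex[0]])
O=(A+D)/2
def tok(P): P=np.asarray(P)[...,:2]-O; return np.stack([P@ex,P@ey],-1)
def tow(k): k=np.asarray(k,float); return O+k[...,:1]*ex+k[...,1:2]*ey
E
python3 - <<'E'
from k import *
p,d,c=load('top0'); X=cloud(d,c)
def o(x,y): return 290+x/3.4,115+y/3.4
for nm,x,y,z in [('handle end',178,370,.158),('standoff@panel',213,318,.158),('panel L',170,295,.16),('panel R',405,455,.16),('rim front',30,410,.08),('rim back',142,272,.08),('rim mid',85,338,.144)]:
    w=pz(c,*o(x,y),z); print(nm,w,tok(w)*1000)
k=tok(X); z=X[...,2]
def rep(nm,m):
    print(nm,m.sum(), 'x',np.percentile(k[m][:,0],[1,50,99])*1000,'y',np.percentile(k[m][:,1],[1,50,99])*1000,'z',np.percentile(z[m],[1,50,99])*1000)
near=(k[...,0]>-.25)&(k[...,0]<.0)
rep('rim top',near&(z>.12)&(k[...,1]>.09)&(k[...,1]<.16)&(k[...,0]<-.03))
rep('rim all',near&(z>.095)&(k[...,1]>.1)&(k[...,1]<.16))
rep('handle',near&(z>.147)&(z<.162)&(k[...,1]>.03)&(k[...,1]<.1)&(k[...,0]<-.034))
rep('panel',near&(abs(z-.16)<.006)&(k[...,0]>-.05)&(abs(k[...,1])<.12))
rep('case',near&(abs(z-.09)<.006)&(k[...,1]>.05)&(k[...,1]<.13))
m=(abs(z-.14)<.02)&(abs(X[...,1]-.05)<.06)&(abs(X[...,0]-.42)<.1); print('pot',np.median(X[m],0), tok(np.median(X[m],0)))
m=(z>.08)&(z<.15)&(X[...,1]>.0)&(X[...,0]>.3)&(X[...,0]<.52)
rep('pot+',m)
rep('vent',(z>.195)&(z<.215)&(X[...,1]<0)&(X[...,0]>.4))
E
```

```text
handle end [ 0.51979122 -0.13665522  0.158     ] [-72.22151462  53.14312137]
standoff@panel [ 0.55429117 -0.15905697  0.158     ] [-31.23648006  56.65196274]
panel L [ 0.56858942 -0.1305328   0.16      ] [-37.47050638  87.94421856]
panel R [ 0.4677686  -0.28433567  0.16      ] [-22.57957612 -95.35449857]
rim front [ 0.49326287 -0.04292101  0.08      ] [-150.72415028  110.82494701]
rim back [ 0.59122229 -0.11924508  0.08      ] [-26.54119269 110.75232332]
rim mid [ 0.54023846 -0.07646652  0.144     ] [-93.04953705 113.20111565]
rim top 1243 x [-223.88273193 -193.43219145  -48.91684215] y [105.19134563 123.57866018 156.48439895] z [ 123.02276003 1326.62656408 1326.62656408]
rim all 2198 x [-247.47101132 -193.43219145  -37.93655831] y [101.77067233 123.57866018 159.10232567] z [  95.07781534  135.65814493 1326.62656408]
handle 42 x [-72.97595021 -59.14852631 -35.25352008] y [49.2049625  56.0467234  61.04606669] z [154.88126782 160.39158005 161.76488587]
panel 679 x [-45.7528704  -18.23806085  -2.24561655] y [-88.01179134   4.3170838   86.45964096] z [154.11752437 158.09857147 165.27000209]
case 875 x [-247.79657124 -159.76059809  -27.76222848] y [ 58.83824617  93.56928681 129.64587244] z [84.3333746  92.97744103 95.95095152]
pot [0.48755972 0.042929   0.14105824] [-0.20794966  0.17507439]
pot+ 2763 x [-294.66231205 -241.01452008 -168.68088654] y [100.31634804 174.13833494 256.68822476] z [ 90.6851872   96.89167416 145.60733251]
vent 218 x [ 97.26059772 114.00818774 131.05513426] y [13.62216241 29.72201301 46.74501143] z [201.02034999 207.35637892 212.28887117]
```

Call:
{"fn": "arm_command", "kwargs": {"commands": [[-2.44,-2.98,-0.27,0,0,0,-1],[-2.44,-2.98,-0.27,0,0,0,-1],[-2.44,-2.98,-0.27,0,0,0,-1],[-2.44,-2.98,-0.27,0,0,0,-1],[-2.44,-2.98,-0.27,0,0,0,-1],[-2.44,-2.98,-0.27,0,0,0,-1],[-2.44,-2.98,-0.27,0,0,0,-1],[-2.44,-2.98,-0.27,0,0,0,-1],[-2.44,-2.98,-0.27,0,0,0,-1],[-2.44,-2.98,-0.27,0,0,0,-1],[-2.44,-2.98,-0.27,0,0,0,-1],[-2.44,-2.98,-0.27,0,0,0,-1],[-2.44,-2.98,-0.27,0,0,0,-1],[-2.44,-2.98,-0.27,0,0,0,-1],[-2.44,-2.98,-0.27,0,0,0,-1],[-2.44,-2.98,-0.27,0,0,0,-1],[-2.44,-2.98,-0.27,0,0,0,-1],[-2.44,-2.98,-0.27,0,0,0,-1],[-2.44,-2.98,-0.27,0,0,0,-1],[-2.44,-2.98,-0.27,0,0,0,-1]]}}

```text
time: 1.77
position: [0.4867, -0.0686, 0.2928]
eef_rot: [-0.386, -3.118, -0.0]
ft_force: [0.1, 0.3, -0.7]
opening: 0.0881
grasp_force: 0.0
```

Call:
{"fn": "arm_command", "kwargs": {"commands": [[-2.44,-2.98,-0.27,0,0,0.118,-1],[0,0,0,0,0,0.118,-1],[0,0,0,0,0,0.118,-1],[0,0,0,0,0,0.118,-1],[0,0,0,0,0,0.118,-1],[0,0,0,0,0,0.118,-1],[0,0,0,0,0,0.118,-1],[0,0,0,0,0,0.118,-1],[0,0,0,0,0,0.118,-1],[0,0,0,0,0,0.118,-1],[0,0,0,0,0,0.118,-1],[0,0,0,0,0,0.118,-1],[0,0,0,0,0,0.118,-1],[0,0,0,0,0,0.118,-1],[0,0,0,0,0,0.118,-1]]}}

```text
time: 3.02
position: [0.5025, -0.1015, 0.2952]
eef_rot: [-2.662, -1.667, 0.001]
ft_force: [0.0, -0.4, 0.3]
opening: 0.0881
grasp_force: 0.0
```

Call:
{"fn": "arm_command", "kwargs": {"commands": [[0,0,0,0,0,0.118,-1],[0,0,0,0,0,0.118,-1],[0,0,0,0,0,0.118,-1],[0,0,0,0,0,0.118,-1],[0,0,0,0,0,0.118,-1],[0,0,0,0,0,0.118,-1],[0,0,0,0,0,0.118,-1],[0,0,0,0,0,0.118,-1],[0,0,0,0,0,0.118,-1],[0,0,0,0,0,0.118,-1],[0,0,0,0,0,0.118,-1],[0,0,0,0,0,0.118,-1],[0,0,0,0,0,0.118,-1],[0,0,0,0,0,0.118,-1],[0,0,0,0,0,0.118,-1]]}}

```text
time: 4.27
position: [0.5026, -0.1015, 0.2951]
eef_rot: [2.976, -1.004, -0.001]
ft_force: [-0.9, 0.3, -0.4]
opening: 0.0882
grasp_force: 0.0
```

```bash
python3 - <<'E'
from k import *
st(); p,d,c=save('wrist','w1'); print(c)
E
```

```text
4.2667 [ 0.5026 -0.1015  0.2951] q [-0.7994  0.4634  1.2229  1.8768 -0.4796  1.1437 -1.6228] op 0.08815870576572475 F [-0.8508  0.2536 -0.4106]
[[ 0.7956 -0.6058 -0.0008]
 [-0.6058 -0.7956 -0.    ]
 [-0.0006  0.0005 -1.    ]]
{'K': array([[361.1853,   0.    , 280.5584],
       [  0.    , 361.1853, 209.3066],
       [  0.    ,   0.    ,   1.    ]]), 'k1': -0.04286616725728907, 'eye': array([ 0.558 , -0.1425,  0.4412]), 'rotation': array([ 1.322 , -2.6935, -0.3658])}
```

View pics/w1.png

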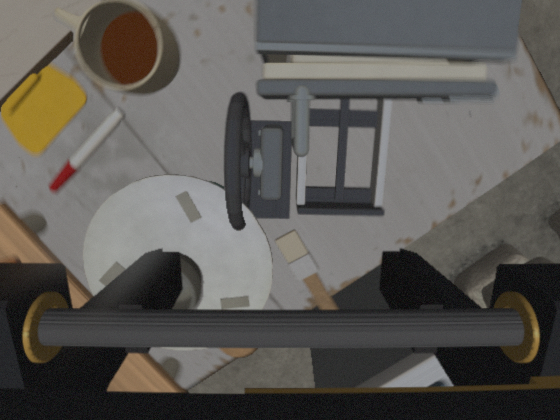

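```bash
python3 - <<'E'
from k import *
p,d,c=load('w1'); print('eye',tok(c['eye'])*1000)
for nm,u,v,z in [('bar top far',302,92,.158),('bar near end',303,150,.158),('near ctr',303,144,.158),('panel frontL',258,94,.16),('panel frontR',494,95,.16),('roof frontL',258,52,.18),('roof frontR',515,55,.18),('pot',180,282,.149),('rimtop',238,165,.144),('rim back',238,100,.09),('rim front',238,225,.09)]:
    w=pz(c,u,v,z); print(nm,w,tok(w)*1000,'depth pt',tok(pd(c,u,v,d[v,u]))*1000,pd(c,u,v,d[v,u])[2])
for v in range(86,160,6): 
    q=pd(c,303,v,d[v,303]); print(v,tok(q)*1000,q[2]*1000)
for v in range(90,236,10):
    row=[]
    for u in range(215,262):
        q=pd(c,u,v,d[v,u])
        if q[2]>.1: row.append((*(tok(q)*1000),q[2]*1000))
    if row: print('rim',v,np.mean(row,0),len(row))
E
```

```text
eye [-38.48515953  72.00371035]
bar top far [ 0.55828935 -0.16311885  0.158     ] [-25.58655762  55.90184181] depth pt [-25.86072211  56.2440929 ] 0.164020030309441
bar near end [ 0.52316625 -0.13774221  0.158     ] [-68.89040081  54.35805171] depth pt [-68.28069353  54.71189487] 0.16367940761134125
near ctr [ 0.5268751  -0.14051854  0.158     ] [-64.25833787  54.44478369] depth pt [-63.78035764  54.77042531] 0.16325257257291748
panel frontL [ 0.57720724 -0.13616818  0.16      ] [-27.208447    88.78944794] depth pt [-27.144395    88.88479134] 0.15840264062340015
panel frontR [ 0.46854934 -0.27761654  0.16      ] [-26.08996918 -89.57234363] depth pt [ -18.99674079 -182.03529261] -0.0009322880144898016
roof frontL [ 0.59719061 -0.15363047  0.18      ] [-0.71332217 87.28112434] depth pt [ 0.46700386 87.75852578] 0.17183705229410823
roof frontR [ 0.48921375 -0.2932713   0.18      ] [ -0.16746611 -89.23592077] depth pt [  26.23871163 -200.35227405] -1.9406557550061265e-05
pot [0.4956135  0.01928958 0.149     ] [-187.07558683  161.36459121] depth pt [-111.17712659  115.71997341] 0.29826503
[... 1151 characters left out ...]
334642] 13
rim 110 [-38.85119269 112.33291317 117.18684903] 17
rim 120 [-46.57181168 109.94441721 144.95629885] 17
rim 130 [-55.14618779 112.70795643 131.51522342] 17
rim 140 [-61.96915696 109.69368669 149.99970946] 18
rim 150 [-71.05290329 113.03606366 139.24626256] 17
rim 160 [-79.15124857 113.06434848 140.93597953] 17
rim 170 [-87.28508393 112.69420324 142.53615991] 16
rim 180 [-95.90480996 113.07759294 141.75522507] 16
rim 190 [-104.74633476  113.07088104  140.7261131 ] 17
rim 200 [-114.41505867  112.97934977  137.13153241] 17
rim 210 [-124.50667482  112.90193597  133.25977841] 15
rim 220 [-131.28395811  109.91582398  141.28762109] 17
rim 230 [-153.73512961  113.72016368  102.20228497] 5
```

Call:
{"fn": "arm_command", "kwargs": {"commands": [[2.11,0.79,0,0,0,0,0.3],[2.11,0.79,0,0,0,0,0.3],[0,0,2.5,0,0,0,0.3],[0,0,2.5,0,0,0,0.3],[0,0,2.5,0,0,0,0.3],[0,0,2.5,0,0,0,0.3],[0,0,2.5,0,0,0,0.3],[0,0,2.5,0,0,0,0.3],[0,0,2.0,0,0,0,0.3],[0,0,0.7,0,0,0,0.3],[0,0,0,0,0,0,0.3],[0,0,0,0,0,0,1],[0,0,0,0,0,0,1],[0,0,0,0,0,0,1],[0,0,0,0,0,0,1],[0,0,0,0,0,0,1]], "grip_force": 25}}

```text
time: 5.65
position: [0.5279, -0.1399, 0.1196]
eef_rot: [-2.979, 0.995, -0.003]
ft_force: [-0.5, 0.7, 6.9]
opening: 0.011
grasp_force: 25.0
```

```bash
python3 - <<'E'
from k import *
s=st(); print(tok(s['position'])*1000)
E
```

```text
5.65 [ 0.5279 -0.1399  0.1196] q [-0.4767  0.7241  0.915   1.9427 -0.7631  0.8636 -1.3655] op 0.011014397091637351 F [-0.5354  0.7118  6.9216]
[[ 0.7992 -0.601   0.002 ]
 [-0.601  -0.7992 -0.0001]
 [ 0.0017 -0.0011 -1.    ]]
[-63.8513  55.5459]
```

Handle gripped (11 mm opening). Swing the door half way.

Call:
{"fn": "arm_command", "kwargs": {"commands": [[-0.59,0.27,0,0,0,-0.04,1],[-1.18,0.56,0,0,0,-0.08,1],[-1.18,0.56,0,0,0,-0.08,1],[-1.18,0.56,0,0,0,-0.08,1],[-1.18,0.56,0,0,0,-0.08,1],[-1.18,0.56,0,0,0,-0.08,1],[-1.18,0.56,0,0,0,-0.08,1],[-1.18,0.56,0,0,0,-0.08,1],[-1.18,0.56,0,0,0,-0.08,1],[-1.18,0.56,0,0,0,-0.08,1],[-1.18,0.56,0,0,0,-0.08,1],[0,0,0,0,0,0,1]]}}

```text
time: 6.65
position: [0.3946, -0.1638, 0.1195]
eef_rot: [-3.124, -0.309, -0.002]
ft_force: [-3.0, 5.4, 14.7]
opening: 0.0111
grasp_force: 25.3
```

```bash
cat > door.py <<'E'
from k import *
s=st(); k=tok(s['position'])*1000; r=k-[-1,-95]
print(k,'radius',np.hypot(*r),'door',np.arctan2(r[1],r[0])-np.arctan2(150,-64),'tool yaw rel',np.arctan2(*(R.from_rotvec(s['eef_rot']).as_matrix()[:2,0][::-1]))+.6612)
E
python3 door.py
```

```text
6.65 [ 0.3946 -0.1638  0.1195] q [-0.3194  0.4609  0.7484  2.2265 -0.538   0.637  -0.5518] op 0.01110872929946393 F [-2.993   5.4237 14.7199]
[[ 0.9806  0.196   0.0009]
 [ 0.196  -0.9806  0.0021]
 [ 0.0013 -0.0019 -1.    ]]
[-154.3458  -45.1372] radius 161.2489783892355 door 0.8531327484370874 tool yaw rel 0.8585255756274117
```

Call:
{"fn": "arm_command", "kwargs": {"commands": [[-1.18,0.56,0,0,0,-0.08,1],[-1.18,0.56,0,0,0,-0.08,1],[-1.18,0.56,0,0,0,-0.08,1],[-1.18,0.56,0,0,0,-0.08,1],[-1.18,0.56,0,0,0,-0.08,1],[-1.18,0.56,0,0,0,-0.08,1],[0,0,0,0,0,0,1]]}}

```text
time: 7.23
position: [0.3432, -0.2229, 0.1195]
eef_rot: [2.963, 1.042, 0.002]
ft_force: [-4.5, 1.9, 15.5]
opening: 0.0114
grasp_force: 25.4
```

```bash
python3 door.py
```

```text
7.2333 [ 0.3432 -0.2229  0.1195] q [-0.0561  0.397   0.6255  2.2653 -0.421   0.5886 -0.0065] op 0.0113546606269813 F [-4.4815  1.8912 15.5401]
[[ 0.7797  0.6261  0.0015]
 [ 0.6261 -0.7797 -0.0003]
 [ 0.001   0.0012 -1.    ]]
[-158.6066 -123.3524] radius 160.1364817851316 door -4.937680839804347 tool yaw rel 1.3377710369601548
```

Call:
{"fn": "arm_command", "kwargs": {"commands": [[-1.18,0.56,0,0,0,-0.08,1],[-1.18,0.56,0,0,0,-0.08,1],[-1.18,0.56,0,0,0,-0.08,1],[-1.18,0.56,0,0,0,-0.08,1],[-1.18,0.56,0,0,0,-0.08,1],[-1.18,0.56,0,0,0,-0.08,1],[-1.18,0.56,0,0,0,-0.08,1],[0,0,0,0,0,0,1],[0,0,0,0,0,0,0.3],[0,0,0,0,0,0,0.3],[0,0,0,0,0,0,0.3],[0,0,-2,0,0,0,0.3],[0,0,-3,0,0,0,0.3],[0,0,-3,0,0,0,0.3],[0,0,-3,0,0,0,0.3],[0,0,-3,0,0,0,0.3],[0,0,-2,0,0,0,0.3]]}}

```text
time: 8.65
position: [0.325, -0.3091, 0.2806]
eef_rot: [2.561, 1.817, 0.001]
ft_force: [1.1, -0.7, 0.5]
opening: 0.0311
grasp_force: 0.0
```

```bash
python3 door.py
```

```text
8.65 [ 0.325  -0.3091  0.2806] q [ 0.1273  0.1412  0.5926  2.0257 -0.0943  0.9992  0.4294] op 0.031132608836240007 F [ 1.0909 -0.7135  0.483 ]
[[ 0.3305  0.9438  0.0014]
 [ 0.9438 -0.3305 -0.0005]
 [ 0.      0.0015 -1.    ]]
[-120.0601 -202.572 ] radius 160.4588268260039 door -4.380919681336124 tool yaw rel 1.8951374401314518
```

Call:
{"fn": "arm_command", "kwargs": {"commands": [[0,0,0,0,0,-0.124,0.3],[0,0,0,0,0,-0.124,0.3],[0,0,0,0,0,-0.124,0.3],[0,0,0,0,0,-0.124,0.3],[0,0,0,0,0,-0.124,0.3],[0,0,0,0,0,-0.124,0.3],[0,0,0,0,0,-0.124,0.3],[0,0,0,0,0,-0.124,0.3],[0,0,0,0,0,-0.124,0.3],[0,0,0,0,0,-0.124,0.3],[-0.75,3.51,0,0,0,0,0.3],[-0.75,3.51,0,0,0,0,0.3],[-0.75,3.51,0,0,0,0,0.3],[-0.75,3.51,0,0,0,0,0.3],[-0.75,3.51,0,0,0,0,0.3],[-0.75,3.51,0,0,0,0,0.3],[-0.75,3.51,0,0,0,0,0.3],[-0.75,3.51,0,0,0,0,0.3],[-0.75,3.51,0,0,0,0,0.3],[0,0,0,0,0,0,0.3]]}}

```text
time: 10.32
position: [0.5772, -0.0949, 0.2773]
eef_rot: [-1.015, -2.973, -0.005]
ft_force: [-1.0, 0.9, 0.4]
opening: 0.0311
grasp_force: 0.0
```

```bash
cat > to.py <<'E'
# remaining shift (cm, tool axes) and turn (rad) to a kiln-frame point / given tool-y world yaw
from k import *
def togo(kx,ky,z,world=None,yaw=None):
    s=arm.state(); M=R.from_rotvec(s['eef_rot']).as_matrix(); w=np.r_[tow([kx,ky]) if world is None else world,z]
    yw=np.arctan2(ey[1],ey[0]) if yaw is None else yaw
    T=np.stack([[np.sin(yw),-np.cos(yw),0],[np.cos(yw),np.sin(yw),0],[0,0,-1]],1)
    T=T@np.diag([-1,1,1]) if np.linalg.det(T)<0 else T
    print('t',round(s['time'],2),'kiln',tok(s['position'])*1e3,'pos',np.round(s['position'],4),'F',np.round(s['ft_force'],1),'op',s['opening'],'q',np.round(s['joint_pos'],2))
    print('shift cm',np.round(M.T@(w-s['position'])*100,2),'in final axes',np.round(T.T@(w-s['position'])*100,2),'turn',np.round(R.from_matrix(M.T@T).as_rotvec(),3))
E
python3 - <<'E'
from to import *
togo(-.0525,.113,.112)
p,d,c=save('wrist','w2')
def arc(a,b,n,r=6.2):
    t=np.linspace(a,b,n+1); return [[round(x,2),0,round(z,2)] for x,z in zip(r*np.diff(np.sin(t)),-r*np.diff(np.cos(t)))]
print(arc(-.61,.96,16))
E
```

```text
t 10.32 kiln [-52.5262446  121.33996302] pos [ 0.5772 -0.0949  0.2773] F [-1.   0.9  0.4] op 0.03111871096576533 q [-0.12  0.39  0.27  1.69 -0.12  1.08  1.1 ]
shift cm [-0.02 -0.88 16.53] in final axes [-0.   -0.83 16.53] turn [ 0.003 -0.001  0.003]
[[np.float64(0.51), 0, np.float64(-0.32)], [np.float64(0.54), 0, np.float64(-0.27)], [np.float64(0.57), 0, np.float64(-0.22)], [np.float64(0.59), 0, np.float64(-0.16)], [np.float64(0.6), 0, np.float64(-0.1)], [np.float64(0.61), 0, np.float64(-0.04)], [np.float64(0.61), 0, np.float64(0.02)], [np.float64(0.6), 0, np.float64(0.08)], [np.float64(0.59), 0, np.float64(0.14)], [np.float64(0.58), 0, np.float64(0.19)], [np.float64(0.56), 0, np.float64(0.25)], [np.float64(0.53), 0, np.float64(0.3)], [np.float64(0.5), 0, np.float64(0.35)], [np.float64(0.46), 0, np.float64(0.4)], [np.float64(0.42), 0, np.float64(0.44)], [np.float64(0.37), 0, np.float64(0.48)]]
```

View pics/w2.png

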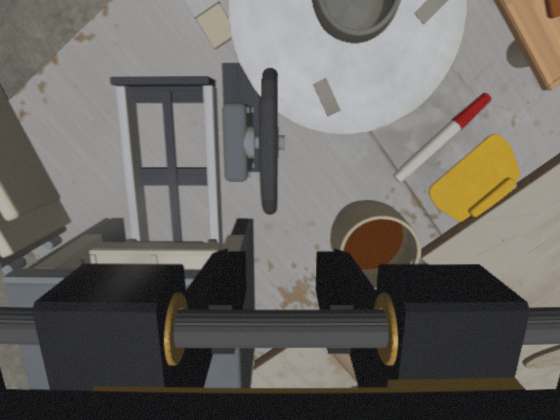

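```bash
python3 - <<'E'
from k import *
p,d,c=load('w2')
for u,v in [(325,95),(345,122),(300,60),(262,20),(300,100)]:
    q=pd(c,u,v,d[v,u]); print('disc',u,v,tok(q)*1000,q[2]*1000)
for v in range(75,210,8):
    row=[]
    for u in range(255,285):
        q=pd(c,u,v,d[v,u])
        if d[v,u]>0 and q[2]>.1: row.append((*(tok(q)*1000),q[2]*1000))
    if row: print('rim',v,np.round(np.median(row,0),1),len(row))
E
```

```text
disc 325 95 [-133.11179496  157.2511964 ] 96.15582214358159
disc 345 122 [-110.1893032   175.83459886] 95.07702045396377
disc 300 60 [-161.7827215   135.18379352] 95.7869550658425
disc 262 20 [-192.77997362  103.30747374] 98.07162083658238
disc 300 100 [-128.86840486  135.564765  ] 96.27593619648644
rim 75 [-148.4  110.   109.5] 15
rim 83 [-141.3  109.4  120.2] 17
rim 91 [-134.8  109.6  126.2] 17
rim 99 [-128.6  109.3  132. ] 18
rim 107 [-122.5  109.3  134.5] 18
rim 115 [-116.6  109.4  136.9] 18
rim 123 [-110.6  109.4  139.2] 18
rim 131 [-104.7  109.4  141.1] 18
rim 139 [-98.7 109.4 142.4] 18
rim 147 [-92.6 109.4 142. ] 18
rim 155 [-86.5 109.6 142.8] 17
rim 163 [-80.1 109.3 141.4] 18
rim 171 [-73.6 109.9 140.2] 16
rim 179 [-66.9 109.4 139. ] 17
rim 187 [-59.5 109.6 134.7] 16
rim 195 [-51.8 109.4 130.2] 16
rim 203 [-43.  109.2 122.6] 16
```

Call:
{"fn": "arm_command", "kwargs": {"commands": [[0,-1.03,2.5,0,0,0,0.3],[0,0,3,0,0,0,0.3],[0,0,3,0,0,0,0.3],[0,0,3,0,0,0,0.3],[0,0,2.5,0,0,0,0.3],[0,0,1.6,0,0,0,0.3],[0,0,1,0,0,0,0.3],[0,0,0,0,0,0,0.3],[0,0,0,0,0,0,1],[0,0,0,0,0,0,1],[0,0,0,0,0,0,1],[0,0,0,0,0,0,1]], "grip_force": 30}}

```text
time: 11.37
position: [0.5713, -0.1021, 0.1128]
eef_rot: [1.018, 2.967, 0.016]
ft_force: [14.1, 18.7, -8.5]
opening: 0.0134
grasp_force: 30.0
```

```bash
python3 - <<'E'
from to import *
togo(-.0525,.111,.111)
E
```

```text
t 11.37 kiln [-52.74513088 112.03642537] pos [ 0.5713 -0.1021  0.1128] F [14.1 18.7 -8.5] op 0.013386807608990048 q [-0.06  0.59  0.22  1.83 -0.19  0.73  1.18]
shift cm [-0.02 -0.11  0.18] in final axes [-0.02 -0.1   0.18] turn [0.011 0.001 0.   ]
```

Call:
{"fn": "arm_command", "kwargs": {"commands": [[0,0.2,0,0,0,0,1],[0.46,0,-0.32,0,0,0,1],[0.49,0,-0.28,0,0,0,1],[0.51,0,-0.23,0,0,0,1],[0.53,0,-0.18,0,0,0,1],[0.55,0,-0.13,0,0,0,1],[0.55,0,-0.09,0,0,0,1],[0.56,0,-0.03,0,0,0,1],[0.56,0,0.02,0,0,0,1],[0.56,0,0.07,0,0,0,1],[0.55,0,0.12,0,0,0,1],[0.54,0,0.17,0,0,0,1],[0.52,0,0.21,0,0,0,1],[0.5,0,0.26,0,0,0,1],[0.47,0,0.31,0,0,0,1],[0.44,0,0.35,0,0,0,1],[0.41,0,0.39,0,0,0,1],[0,0,0,0,0,0,1]]}}

```text
time: 12.87
position: [0.5093, -0.0538, 0.1083]
eef_rot: [1.02, 2.961, 0.012]
ft_force: [11.2, 15.2, 3.1]
opening: 0.0134
grasp_force: 30.0
```

```bash
python3 - <<'E'
from to import *
togo(-.0525,.113,.111)
p,d,c=save('top','t1'); k=tok(cloud(d,c)); z=cloud(d,c)[...,2]
m=(abs(z-.1)<.006)&(k[...,1]>-.07)&(k[...,1]<.05)&(k[...,0]<-.03)&(k[...,0]>-.18)
print(m.sum(),np.percentile(k[m],[1,50,99],axis=0)*1000)
p,d,c=save('side','s1')
E
```

```text
t 12.87 kiln [-131.4363894   112.07130538] pos [ 0.5093 -0.0538  0.1083] F [11.2 15.2  3.1] op 0.013432444634846715 q [-0.15  0.5   0.22  2.02 -0.18  0.63  1.09]
shift cm [-7.9   0.11 -0.21] in final axes [-7.89  0.09 -0.27] turn [ 0.011  0.007 -0.002]Traceback (most recent call last):
  File "<stdin>", line 5, in <module>
    return _quantile_unchecked(
        a, q, axis, out, overwrite_input, method, keepdims, weights)
    return _ureduce(a,
                    func=_quantile_ureduce_func,
    ...<5 lines>...
                    overwrite_input=overwrite_input,
                    method=method)
    r = func(a, **kwargs)
    result = _quantile(arr,
                       quantiles=q,
    ...<2 lines>...
                       out=out,
                       weights=wgt)
    slices_having_nans = np.isnan(arr[-1, ...])
                                  ~~~^^^^^^^^^
IndexError: index -1 is out of bounds for axis 0 with size 0
```

Call:
{"fn": "arm_command", "kwargs": {"commands": [[0,0,0,0,0,0,0.3],[0,0,0,0,0,0,0.3],[0,0,0,0,0,0,0.3],[0,0,-2.5,0,0,0,0.3],[0,0,-2.5,0,0,0,0.3],[-2.63,0.05,0,0,0,0,0.3],[-2.63,0.05,0,0,0,0,0.3],[-2.63,0.05,0,0,0,0,0.3],[0,0,1.7,0,0,0,0.3],[0,0,1.7,0,0,0,0.3],[0,0,1.3,0,0,0,0.3],[0,0,0,0,0,0,1],[0,0,0,0,0,0,1],[0,0,0,0,0,0,1],[0,0,0,0,0,0,1]]}}

```text
time: 14.17
position: [0.5673, -0.099, 0.1081]
eef_rot: [-1.019, -2.969, -0.011]
ft_force: [6.8, 14.2, -10.0]
opening: 0.0127
grasp_force: 30.0
```

Call:
{"fn": "arm_command", "kwargs": {"commands": [[0,0,0,0,0,0,1],[0.46,0,-0.32,0,0,0,1],[0.49,0,-0.28,0,0,0,1],[0.51,0,-0.23,0,0,0,1],[0.53,0,-0.18,0,0,0,1],[0.55,0,-0.13,0,0,0,1],[0.55,0,-0.09,0,0,0,1],[0.56,0,-0.03,0,0,0,1],[0.56,0,0.02,0,0,0,1],[0.56,0,0.07,0,0,0,1],[0.55,0,0.12,0,0,0,1],[0.54,0,0.17,0,0,0,1],[0.52,0,0.21,0,0,0,1],[0.5,0,0.26,0,0,0,1],[0.47,0,0.31,0,0,0,1],[0.44,0,0.35,0,0,0,1],[0.41,0,0.39,0,0,0,1],[0,0,0,0,0,0,1]]}}

```text
time: 15.67
position: [0.5081, -0.0528, 0.1045]
eef_rot: [1.021, 2.959, 0.009]
ft_force: [13.9, 8.2, -4.7]
opening: 0.0135
grasp_force: 30.0
```

```bash
python3 - <<'E'
from to import *
togo(-.0525,.113,.111)
p,d,c=save('side','s1')
p,d,c=save('top','t1'); k=tok(cloud(d,c)); z=cloud(d,c)[...,2]
m=(abs(z-.1)<.008)&(k[...,1]>-.07)&(k[...,1]<.05)&(k[...,0]<-.03)&(k[...,0]>-.18)
if m.sum(): print(m.sum(),np.percentile(k[m],[1,50,99],axis=0)*1000)
E
```

```text
t 15.67 kiln [-132.9602251   112.12549109] pos [ 0.5081 -0.0528  0.1045] F [13.9  8.2 -4.7] op 0.013538995481965658 q [-0.16  0.51  0.22  2.02 -0.19  0.62  1.1 ]
shift cm [-8.05  0.12 -0.58] in final axes [-8.05  0.09 -0.65] turn [ 0.009  0.009 -0.003]
808 [[-68.53399011 -61.13856464]
 [-49.57886226  -7.47769189]
 [-30.31355654  48.60096526]]
```

View pics/s1.png

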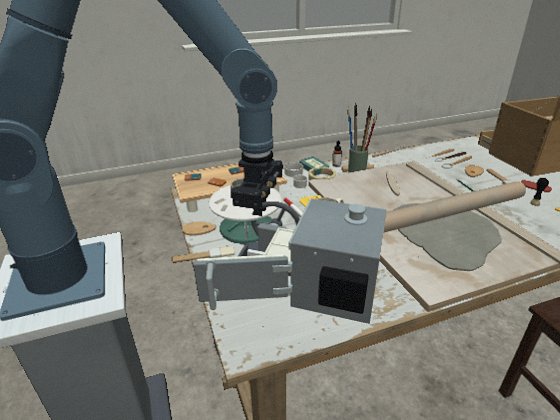

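Call:
{"fn": "arm_command", "kwargs": {"commands": [[0,0,0,0,0,0,0.3],[0,0,0,0,0,0,0.3],[0,0,0,0,0,0,0.3],[0,0,-2.8,0,0,0,0.3],[0,0,-2.8,0,0,0,0.3],[-2.8,0.03,0,0,0,0,0.3],[-2.8,0.03,0,0,0,0,0.3],[-2.8,0.03,0,0,0,0,0.3],[0,0,1.8,0,0,0,0.3],[0,0,1.8,0,0,0,0.3],[0,0,1.3,0,0,0,0.3],[0,0,0,0,0,0,1],[0,0,0,0,0,0,1],[0,0,0,0,0,0,1],[0,0,0,0,0,0,1]]}}

```text
time: 17.02
position: [0.5689, -0.1002, 0.1089]
eef_rot: [-1.02, -2.968, -0.009]
ft_force: [4.5, 12.8, -10.0]
opening: 0.013
grasp_force: 30.0
```

Call:
{"fn": "arm_command", "kwargs": {"commands": [[0,0,0,0,0,0,1],[0.46,0,-0.32,0,0,0,1],[0.49,0,-0.28,0,0,0,1],[0.51,0,-0.23,0,0,0,1],[0.53,0,-0.18,0,0,0,1],[0.55,0,-0.13,0,0,0,1],[0.55,0,-0.09,0,0,0,1],[0.56,0,-0.03,0,0,0,1],[0.56,0,0.02,0,0,0,1],[0.56,0,0.07,0,0,0,1],[0.55,0,0.12,0,0,0,1],[0.54,0,0.17,0,0,0,1],[0.52,0,0.21,0,0,0,1],[0.5,0,0.26,0,0,0,1],[0.47,0,0.31,0,0,0,1],[0.44,0,0.35,0,0,0,1],[0.41,0,0.39,0,0,0,1],[0.25,0,0.2,0,0,0,1],[0,0,0,0,0,0,1]]}}

```text
time: 18.6
position: [0.5066, -0.0516, 0.1035]
eef_rot: [1.021, 2.963, 0.008]
ft_force: [6.5, 8.1, 2.2]
opening: 0.013
grasp_force: 30.0
```

```bash
cat > deck.py <<'E'
from to import *
togo(-.0525,.113,.111)
p,d,c=save('top','t1'); k=tok(cloud(d,c)); z=cloud(d,c)[...,2]
m=(abs(z-.1)<.008)&(k[...,1]>-.07)&(k[...,1]<.05)&(k[...,0]<-.03)&(k[...,0]>-.19)
if m.sum(): q=np.percentile(k[m],[1,50,99],axis=0)*1000; print(m.sum(),q,'wheel~',(80-(q[0,0]+67.5))/31)
E
python3 deck.py
```

```text
t 18.6 kiln [-134.90940971  112.1440086 ] pos [ 0.5066 -0.0516  0.1035] F [6.5 8.1 2.2] op 0.012967990996817159 q [-0.17  0.51  0.23  2.02 -0.2   0.62  1.1 ]
shift cm [-8.24  0.11 -0.71] in final axes [-8.24  0.09 -0.75] turn [ 0.007  0.005 -0.003]
1542 [[-112.19988556  -61.1884188 ]
 [ -67.34962144  -13.06674363]
 [ -30.81168241   48.13129746]] wheel~ 4.022576953649169
```

Call:
{"fn": "arm_command", "kwargs": {"commands": [[0,0,0,0,0,0,0.3],[0,0,0,0,0,0,0.3],[0,0,0,0,0,0,0.3],[0,0,-2.8,0,0,0,0.3],[0,0,-2.8,0,0,0,0.3],[-2.85,0.03,0,0,0,0,0.3],[-2.85,0.03,0,0,0,0,0.3],[-2.85,0.03,0,0,0,0,0.3],[0,0,1.8,0,0,0,0.3],[0,0,1.8,0,0,0,0.3],[0,0,1.3,0,0,0,0.3],[0,0,0,0,0,0,1],[0,0,0,0,0,0,1],[0,0,0,0,0,0,1],[0,0,0,0,0,0,1]]}}

```text
time: 19.9
position: [0.5705, -0.1014, 0.108]
eef_rot: [-1.021, -2.969, -0.008]
ft_force: [2.2, 10.0, -7.6]
opening: 0.0132
grasp_force: 30.0
```

Call:
{"fn": "arm_command", "kwargs": {"commands": [[0,0,0,0,0,0,1],[0.46,0,-0.32,0,0,0,1],[0.49,0,-0.28,0,0,0,1],[0.51,0,-0.23,0,0,0,1],[0.53,0,-0.18,0,0,0,1],[0.55,0,-0.13,0,0,0,1],[0.55,0,-0.09,0,0,0,1],[0.56,0,-0.03,0,0,0,1],[0.56,0,0.02,0,0,0,1],[0.56,0,0.07,0,0,0,1],[0.55,0,0.12,0,0,0,1],[0.54,0,0.17,0,0,0,1],[0.52,0,0.21,0,0,0,1],[0.5,0,0.26,0,0,0,1],[0.47,0,0.31,0,0,0,1],[0.44,0,0.35,0,0,0,1],[0.41,0,0.39,0,0,0,1],[0.25,0,0.2,0,0,0,1],[0,0,0,0,0,0,1],[0,0,0,0,0,0,1]]}}

```text
time: 21.57
position: [0.5156, -0.0584, 0.1076]
eef_rot: [1.024, 2.944, 0.006]
ft_force: [8.3, -8.5, 36.0]
opening: 0.0126
grasp_force: 30.1
```

```bash
python3 deck.py
```

```text
t 21.57 kiln [-123.6351186  112.3433002] pos [ 0.5156 -0.0584  0.1076] F [ 8.3 -8.5 36. ] op 0.012570127568487686 q [-0.17  0.51  0.25  2.01 -0.2   0.62  1.11]
shift cm [-7.12  0.13 -0.18] in final axes [-7.11  0.07 -0.34] turn [ 0.012  0.022 -0.008]
1911 [[-148.64270842  -61.32557314]
 [ -77.17163503  -19.70232559]
 [ -31.07624217   46.54500719]] wheel~ 5.198151884429369
```

Call:
{"fn": "arm_command", "kwargs": {"commands": [[0,0,0,0,0,0,0.1],[0,0,0,0,0,0,0.1],[0,0,0,0,0,0,0.1],[0,0,-2.5,0,0,0,0.1],[0,0,-3.5,0,0,0,0.1],[0,0,-4,0,0,0,0.1],[0,0,-4,0,0,0,0.1],[0,0,-4,0,0,0,0.1],[2.07,2.96,0,0,0,0,-0.35],[2.07,2.96,0,0,0,0,-0.35],[2.07,2.96,0,0,0,0,-0.35],[2.07,2.96,0,0,0,0,-0.35],[2.07,2.96,0,0,0,0,-0.35],[2.07,2.96,0,0,0,0,-0.35],[2.07,2.96,0,0,0,0,-0.35],[2.07,2.96,0,0,0,0,-0.35],[0,0,0,0,0,0,-0.35]]}}

```text
time: 23.03
position: [0.5176, 0.2429, 0.2789]
eef_rot: [-1.011, -2.971, -0.004]
ft_force: [-1.0, -0.1, 0.3]
opening: 0.0593
grasp_force: 0.0
```

```bash
cat > tiles.py <<'E'
from to import *
def tiles(X,d):
    m=((X[...,1]>.17)&(X[...,0]<.72)&(X[...,0]>.33)&(X[...,2]>.0612)&(X[...,2]<.07)&(d>0)).astype(np.uint8)
    m=cv2.morphologyEx(m,cv2.MORPH_OPEN,np.ones((5,5)))
    n,l,s,_=cv2.connectedComponentsWithStats(m)
    for i in range(1,n):
        if s[i,4]>80:
            q=X[l==i]; (x,y),(w,h),a=cv2.minAreaRect(q[:,:2].astype(np.float32)); sa=(a if w<h else a+90)
            print('tile',np.round([x,y,w,h],4),'short axis deg',round((sa+90)%180-90,1),s[i,4],'z',np.median(q[:,2]))
if __name__=='__main__':
    p,d,c=save('top','tt'); tiles(cloud(d,c),d); print('wrist')
    p,d,c=save('wrist','wt'); tiles(cloud(d,c),d); print(c['eye']); togo(0,0,.25,world=[.4573,.2371])
E
python3 tiles.py
```

```text
wrist
tile [0.394  0.2996 0.0341 0.0525] short axis deg 74.4 2168 z 0.06557181684441271
tile [0.4597 0.2349 0.0342 0.0523] short axis deg 42.4 1831 z 0.06561697877808059
tile [0.5429 0.2939 0.0521 0.0342] short axis deg -85.6 1735 z 0.06561084452369431
tile [0.6051 0.2281 0.0519 0.0348] short axis deg -19.5 1464 z 0.06566451209732485
[0.46697035 0.27806734 0.42519952]
t 23.13 kiln [-301.44841227  346.17756359] pos [0.5189 0.2354 0.2789] F [ 0.5 -0.2  0.4] op 0.05961302665509802 q [-0.64  0.36  0.18  1.72 -0.07  1.07  0.47]
shift cm [ 4.95 -3.65  2.91] in final axes [ 4.96 -3.64  2.89] turn [-0.002 -0.001 -0.002]
```

View pics/wt.png

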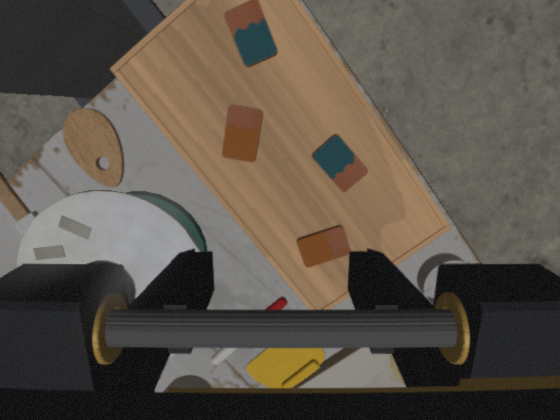

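Call:
{"fn": "arm_command", "kwargs": {"commands": [[0,0,0,0,0,0.085,-0.35],[0,0,0,0,0,0.085,-0.35],[2.06,-2.21,2,0,0,0,-0.35],[2.06,-2.21,3.5,0,0,0,-0.35],[0,0,3.5,0,0,0,-0.35],[0,0,3.5,0,0,0,-0.35],[0,0,3.5,0,0,0,-0.35],[0,0,2,0,0,0,-0.35],[0,0,1,0,0,0,-0.35],[0,0,0,0,0,0,-0.35]]}}

```text
time: 23.97
position: [0.4614, 0.2327, 0.0915]
eef_rot: [-1.278, -2.868, 0.007]
ft_force: [-0.8, -0.2, 0.6]
opening: 0.0596
grasp_force: 0.0
```

```bash
python3 - <<'E'
from to import *
togo(0,0,.061,world=[.4585,.236],yaw=np.radians(42.4))
E
```

```text
t 23.97 kiln [-345.13712494  308.81762639] pos [0.4614 0.2327 0.0915] F [-0.8 -0.2  0.6] op 0.05956216580522872 q [-0.67  0.54  0.15  1.99 -0.13  0.62  0.3 ]
shift cm [0.44 0.01 3.05] in final axes [0.44 0.   3.05] turn [-0.005 -0.    -0.008]
```

Call:
{"fn": "arm_command", "kwargs": {"commands": [[0.44,0,1.5,0,0,0,-0.35],[0,0,1.0,0,0,0,-0.35],[0,0,0.5,0,0,0,-0.35],[0,0,0,0,0,0,1],[0,0,0,0,0,0,1],[0,0,0,0,0,0,1],[0,0,0,0,0,0,1],[0,0,0,0,0,0,1],[0,0,-1,0,0,0,1],[0,0,-3,0,0,0,1],[0,0,-4,0,0,0,1],[0,0,-4,0,0,0,1],[0,0,-3,0,0,-0.085,1],[0,0,0,0,0,-0.085,1]], "grip_force": 20}}

```text
time: 25.13
position: [0.4631, 0.24, 0.2203]
eef_rot: [1.021, 2.964, 0.014]
ft_force: [1.0, 0.6, -0.3]
opening: 0.0328
grasp_force: 20.0
```

Call:
{"fn": "arm_command", "kwargs": {"commands": [[-1.2,-1.4,0,0,0,0,1],[-2.43,-2.85,0,0,0,0,1],[-2.43,-2.85,0,0,0,0,1],[-2.43,-2.85,0,0,0,0,1],[-2.43,-2.85,0,0,0,0,1],[-2.43,-2.85,0,0,0,0,1],[-2.43,-2.85,0,0,0,0,1],[-2.43,-2.85,0,0,0,0,1],[-2.43,-2.85,0,0,0,0,1],[-2.43,-2.85,0,0,0,0,1],[-2.43,-2.85,0,0,0,0,1],[-2.43,-2.85,0,0,0,0,1],[-1.2,-1.4,0,0,0,0,1],[0,0,0,0,0,0,1]]}}

```text
time: 26.3
position: [0.4767, -0.2156, 0.2144]
eef_rot: [1.038, 2.963, -0.004]
ft_force: [0.2, -0.3, 0.3]
opening: 0.033
grasp_force: 20.0
```

```bash
python3 - <<'E'
from to import *
togo(-.058,-.032,.1055)
p,d,c=save('wrist','w3')
E
```

```text
t 26.3 kiln [-57.78943396 -35.64321143] pos [ 0.4767 -0.2156  0.2144] F [ 0.2 -0.3  0.3] op 0.032992278551459996 q [ 0.05  0.36  0.36  1.92 -0.16  0.89  1.38]
shift cm [ 0.06  0.38 10.89] in final axes [ 0.02  0.36 10.89] turn [-0.001  0.003 -0.013]
```

View pics/w3.png

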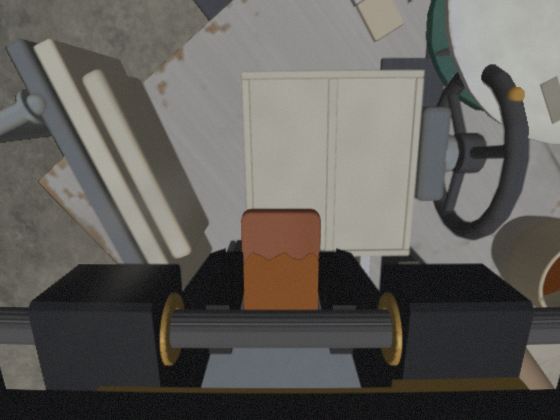

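```bash
python3 - <<'E'
from to import *
p,d,c=load('w3')
for u,v in [(244,73),(424,71),(409,255)]: print('deck',tok(pz(c,u,v,.103))*1000, pd(c,u,v,d[v,u])[2])
for u,v in [(328,85),(331,240)]: print('rib',tok(pz(c,u,v,.103))*1000)
print('deck z',[pd(c,u,v,d[v,u])[2] for u,v in [(290,130),(370,130),(370,220)]])
for u,v in [(281,208),(243,230),(320,230)]: print('tile front/left/right edges',tok(pz(c,u,v,.2189))*1000, pd(c,u,v+3,d[v+3,u])[2])
E
```

```text
deck [-151.50578258  -55.25298937] 0.10238069495042723
deck [-152.09673792   66.34708979] 0.0057833174062266735
deck [-18.59625175  66.86297723] 0.04819900062741295
rib [-143.2079319     1.43437662]
rib [-31.62207994   6.2826555 ]
deck z [np.float64(0.0998661652202475), np.float64(0.10074523558770115), np.float64(0.09975444763094643)]
tile front/left/right edges [-88.5802558  -31.12751426] 0.2124024933161506
tile front/left/right edges [-79.34551727 -46.88908018] 0.2144824340262465
tile front/left/right edges [-79.013971   -15.14270814] 0.21358607452912262
```

```bash
python3 - <<'E'
from to import *
p,d,c=load('w3')
X=cloud(d,c)
for v in range(212,306,8): print(v,tok(X[v,281])*1000,X[v,281,2], [round(X[v,u,2],4) for u in (255,270,300,310)])
for z in (.2135,.2189): print([tok(pz(c,u,v,z))*1000 for u,v in [(281,208),(243,230),(320,230)]])
E
```

```text
212 [-85.6760383 -31.1518424] 0.2145956892940036 [np.float64(0.2145), np.float64(0.2149), np.float64(0.2144), np.float64(0.214)]
220 [-82.39013676 -31.18587927] 0.21530308457282313 [np.float64(0.2147), np.float64(0.215), np.float64(0.2136), np.float64(0.2149)]
228 [-79.16278139 -31.21955602] 0.2162154376585204 [np.float64(0.2154), np.float64(0.2149), np.float64(0.2164), np.float64(0.2161)]
236 [-74.91912654 -31.26016695] 0.21427745442009638 [np.float64(0.2152), np.float64(0.2168), np.float64(0.2156), np.float64(0.2142)]
244 [-71.64889845 -31.2943492 ] 0.21526535481116227 [np.float64(0.2149), np.float64(0.2147), np.float64(0.2153), np.float64(0.2154)]
252 [-67.98750213 -31.33134793] 0.21528704392981607 [np.float64(0.2148), np.float64(0.2156), np.float64(0.2145), np.float64(0.2147)]
260 [-64.65132778 -31.36605977] 0.21617165327446972 [np.float64(0.2152), np.float64(0.2149), np.float64(0.2158), np.float64(0.2158)]
268 [-60.76240169 -31.40495263] 0.21586101261222868 [np.float64(0.2154), np.float64(0.2157), np.float64(0.2156), np.float64(0.216)]
276 [-56.77448954 -31.44476271] 0.21548701463879516 [np.float64(0.2159), np.float64(0.2163), np.float64(0.2159), np.float64(0.216)]
284 [-53.01489621 -31.48294596] 0.21570294923305014 [np.float64(0.2162), np.float64(0.2153), np.float64(0.2159), np.float64(0.2159)]
292 [-48.34816943 -31.5284127 ] 0.2143165330028002 [np.float64(0.2162), np.float64(0.2144), np.float64(0.2143), np.float64(0.2157)]
300 [-45.00554226 -31.56349908] 0.21550316598857744 [np.float64(0.2157), np.float64(0.2156), np.float64(0.2151), np.float64(0.2154)]
[array([-87.11418084, -31.13602435]), array([-77.52632497, -47.50028003]), array([-77.18210105, -14.53999222])]
[array([-88.5802558 , -31.12751426]), array([-79.34551727, -46.88908018]), array([-79.013971  , -15.14270814])]
```

Call:
{"fn": "arm_command", "kwargs": {"commands": [[-0.5,0.36,2,0,0,-0.01,1],[0,0,3,0,0,0,1],[0,0,3,0,0,0,1],[0,0,1.5,0,0,0,1],[0,0,0.6,0,0,0,1],[0,0,0.4,0,0,0,1],[0,0,0,0,0,0,1],[0,0,0,0,0,0,1]]}}

```text
time: 27.02
position: [0.4844, -0.2102, 0.1094]
eef_rot: [1.012, 2.973, 0.001]
ft_force: [-0.7, -0.2, 0.0]
opening: 0.0327
grasp_force: 20.0
```

```bash
python3 - <<'E'
from to import *
togo(-.053,-.032,.1055)
E
```

```text
t 27.02 kiln [-54.97527918 -26.59950117] pos [ 0.4844 -0.2102  0.1094] F [-0.7 -0.2  0. ] op 0.03272184506856929 q [ 0.09  0.53  0.29  1.97 -0.24  0.67  1.45]
shift cm [-0.19 -0.54  0.39] in final axes [-0.2  -0.54  0.39] turn [0.001 0.001 0.005]
```

Call:
{"fn": "arm_command", "kwargs": {"commands": [[-0.15,-0.5,0.1,0,0,0,1],[0,0,0.1,0,0,0,1],[0,0,0.1,0,0,0,1],[0,0,0,0,0,0,1],[0,0,0,0,0,0,1],[0,0,0,0,0,0,1]]}}

```text
time: 27.52
position: [0.4821, -0.2164, 0.1067]
eef_rot: [1.014, 2.972, -0.0]
ft_force: [-3.3, 0.5, 11.1]
opening: 0.0327
grasp_force: 20.0
```

```bash
python3 - <<'E'
from to import *
togo(-.053,-.032,.1055)
E
```

```text
t 27.52 kiln [-52.98539041 -32.95486506] pos [ 0.4821 -0.2164  0.1067] F [-3.3  0.5 11.1] op 0.03274855320791048 q [ 0.11  0.54  0.29  1.97 -0.24  0.67  1.47]
shift cm [0.   0.1  0.12] in final axes [0.   0.1  0.12] turn [0.    0.002 0.003]
```

Call:
{"fn": "arm_command", "kwargs": {"commands": [[0,0,0,0,0,0,0],[0,0,0,0,0,0,0],[0,0,0,0,0,0,0],[0,0,-1,0,0,0,0],[0,0,-3,0,0,0,0],[0,0,-3,0,0,0,0],[0,0,-3.3,0,0,0,-0.2],[0.4,0.9,0,0,0,-0.099,-0.35],[0,0,0,0,0,-0.099,-0.35],[0,0,0,0,0,-0.099,-0.35],[0,0,0,0,0,-0.099,-0.35]]}}

```text
time: 28.43
position: [0.4842, -0.2055, 0.2092]
eef_rot: [0.4, 3.115, -0.0]
ft_force: [-0.6, -0.1, 0.1]
opening: 0.0597
grasp_force: 0.0
```

Call:
{"fn": "arm_command", "kwargs": {"commands": [[1.0,2.2,0,0,0,0,-0.35],[1.57,3.4,0,0,0,0,-0.35],[1.57,3.4,0,0,0,0,-0.35],[1.57,3.4,0,0,0,0,-0.35],[1.57,3.4,0,0,0,0,-0.35],[1.57,3.4,0,0,0,0,-0.35],[1.57,3.4,0,0,0,0,-0.35],[1.57,3.4,0,0,0,0,-0.35],[1.57,3.4,0,0,0,0,-0.35],[1.57,3.4,0,0,0,0,-0.35],[1.57,3.4,0,0,0,0,-0.35],[1.57,3.4,0,0,0,0,-0.35],[1.57,3.4,0,0,0,0,-0.35],[1.5,3.2,0,0,0,0,-0.35],[0,0,0,0,0,0,-0.35],[0,0,0,0,0,0,-0.35],[0,0,0,0,0,0,-0.35]]}}

```text
time: 29.85
position: [0.3972, 0.2948, 0.2085]
eef_rot: [0.409, 3.115, -0.001]
ft_force: [0.1, -0.7, 0.1]
opening: 0.0597
grasp_force: 0.0
```

```bash
python3 - <<'E'
from to import *
from tiles import tiles
p,d,c=save('wrist','w4'); tiles(cloud(d,c),d)
togo(0,0,.0605,world=[.3937,.3007],yaw=np.radians(75))
p,d,c=save('top','t2')
k=tok(cloud(d,c)); z=cloud(d,c)[...,2]
m=(z>.1045)&(z<.115)&(abs(k[...,1])<.065)&(k[...,0]<-.015)&(k[...,0]>-.155)
q=k[m]*1000; print(len(q),cv2.minAreaRect(q.astype(np.float32)))
cv2.imwrite('pics/t2c.png',cv2.resize(p[115:290,290:470],None,fx=3.3,fy=3.3)[:,:,::-1])
E
```

```text
tile [0.3932 0.3023 0.0337 0.0517] short axis deg 74.5 2543 z 0.0654962849605416
tile [0.5603 0.2966 0.0364 0.0202] short axis deg -15.6 523 z 0.06514889199764201
t 29.9 kiln [-433.42724594  318.01138322] pos [0.3974 0.2942 0.2085] F [ 1.1 -0.8 -0.5] op 0.059501855853163615 q [-0.73  0.31  0.01  1.97 -0.    0.86  0.58]
shift cm [ 0.53  0.54 14.8 ] in final axes [ 0.53  0.53 14.8 ] turn [-0.001  0.    -0.001]
445 ((-82.81175994873047, -0.23908233642578125), (133.87286376953125, 123.01637268066406), 0.44815555214881897)
```

View pics/t2c.png

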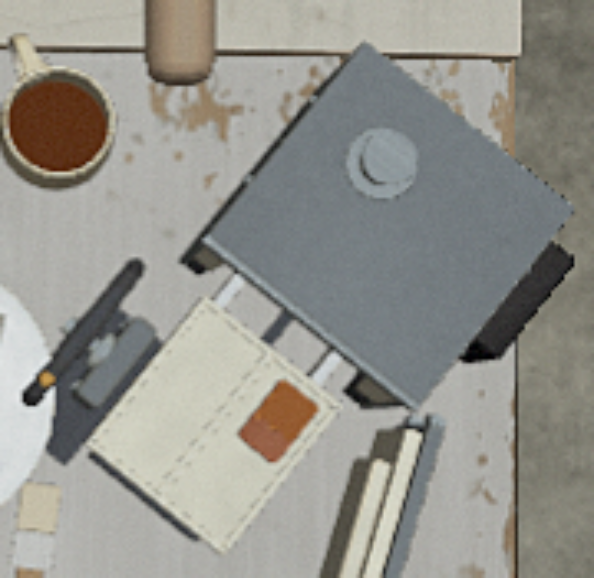

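Call:
{"fn": "arm_command", "kwargs": {"commands": [[0.53,0.58,3,0,0,0,-0.35],[0,0,4,0,0,0,-0.35],[0,0,4,0,0,0,-0.35],[0,0,2.5,0,0,0,-0.35],[0,0,1,0,0,0,-0.35],[0,0,0.35,0,0,0,-0.35],[0,0,0,0,0,0,-0.35],[0,0,0,0,0,0,-0.35]]}}

```text
time: 30.62
position: [0.3945, 0.303, 0.0612]
eef_rot: [0.41, 3.113, 0.003]
ft_force: [0.6, -0.5, -0.1]
opening: 0.0592
grasp_force: 0.0
```

```bash
python3 - <<'E'
from to import *
togo(0,0,.0595,world=[.3935,.3012],yaw=np.radians(75))
E
```

```text
t 30.62 kiln [-441.06586804  323.15657181] pos [0.3945 0.303  0.0612] F [ 0.6 -0.5 -0.1] op 0.05917003073896048 q [-0.74  0.56 -0.    2.05  0.    0.53  0.56]
shift cm [ 0.05 -0.2   0.17] in final axes [ 0.05 -0.2   0.17] turn [0.002 0.001 0.   ]
```

Call:
{"fn": "arm_command", "kwargs": {"commands": [[0.05,-0.15,0.2,0,0,0,-0.35],[0,0,0,0,0,0,1],[0,0,0,0,0,0,1],[0,0,0,0,0,0,1],[0,0,0,0,0,0,1],[0,0,0,0,0,0,1],[0,0,-1,0,0,0,1],[0,0,-3,0,0,0,1],[0,0,-4,0,0,0,1],[0,0,-4,0,0,0,1],[0,0,-3,0,0,0.099,1],[0,0,0,0,0,0.099,1],[0,0,0,0,0,0.099,1],[0,0,0,0,0,0.099,1]]}}

```text
time: 31.78
position: [0.3926, 0.3015, 0.2092]
eef_rot: [1.02, 2.971, 0.003]
ft_force: [0.6, 0.9, 0.1]
opening: 0.0339
grasp_force: 20.0
```

Call:
{"fn": "arm_command", "kwargs": {"commands": [[-1.25,-1.36,0,0,0,0,1],[-2.5,-2.72,0,0,0,0,1],[-2.5,-2.72,0,0,0,0,1],[-2.5,-2.72,0,0,0,0,1],[-2.5,-2.72,0,0,0,0,1],[-2.5,-2.72,0,0,0,0,1],[-2.5,-2.72,0,0,0,0,1],[-2.5,-2.72,0,0,0,0,1],[-2.5,-2.72,0,0,0,0,1],[-2.5,-2.72,0,0,0,0,1],[-2.5,-2.72,0,0,0,0,1],[-2.5,-2.72,0,0,0,0,1],[-2.5,-2.72,0,0,0,0,1],[-1.25,-1.36,0,0,0,0,1],[0,0,0,0,0,0,1],[0,0,0,0,0,0,1],[0,0,0,0,0,0,1]]}}

```text
time: 33.2
position: [0.4339, -0.176, 0.2079]
eef_rot: [-1.012, -2.974, -0.001]
ft_force: [-0.6, 0.5, -1.0]
opening: 0.0335
grasp_force: 20.0
```

```bash
cat > held.py <<'E'
# where the held tile's centre is along kiln x relative to the TCP, and its height, from the wrist depth
from to import *
def held():
    p,d,c=save('wrist','wh'); s=arm.state(); X=cloud(d,c); k=tok(X)-tok(s['position'])
    m=(abs(X[...,2]-s['position'][2]-.002)<.007)&(abs(k[...,1])<.03)&(d>0); m[:180]=0
    v,u=np.nonzero(m&(abs(k[...,1]-.004)<.012)); e=k[m&(abs(k[...,1]-.004)<.012)]
    z=np.median(X[200:300,270:295,2]); v0=np.percentile(v,.5)
    f=(tok(pz(c,281,v0,z))-tok(s['position']))[0]
    print('held top-TCP',round((z-s['position'][2])*1e3,1),'front edge rel TCP mm',f*1e3,'v0',v0,'centre rel TCP',f*1e3+26)
E
python3 - <<'E'
from held import *
togo(-.115,-.032,.103); held()
E
```

```text
t 33.2 kiln [-115.89060606  -30.64682976] pos [ 0.4339 -0.176   0.2079] F [-0.6  0.5 -1. ] op 0.03350125393442322 q [-0.03  0.28  0.37  2.05 -0.14  0.84  1.34]
shift cm [-0.1  -0.14 10.49] in final axes [-0.09 -0.14 10.49] turn [ 0.001 -0.001  0.005]
held top-TCP 7.2 front edge rel TCP mm -28.050334249388076 v0 212.0 centre rel TCP -2.050334249388076
```

Call:
{"fn": "arm_command", "kwargs": {"commands": [[-0.25,-0.12,2,0,0,0,1],[0,0,3,0,0,0,1],[0,0,3,0,0,0,1],[0,0,1.5,0,0,0,1],[0,0,0.5,0,0,0,1],[0,0,0.3,0,0,0,1],[0,0,0,0,0,0,1],[0,0,0,0,0,0,1],[0,0,0,0,0,0,1]]}}

```text
time: 34.0
position: [0.4362, -0.1797, 0.1059]
eef_rot: [1.012, 2.972, 0.001]
ft_force: [-0.7, 0.1, -0.2]
opening: 0.0331
grasp_force: 20.0
```

```bash
python3 - <<'E'
from held import *
togo(-.113,-.032,.1045)
E
```

```text
t 34.0 kiln [-111.79806603  -32.17575182] pos [ 0.4362 -0.1797  0.1059] F [-0.7  0.1 -0.2] op 0.03314867646598519 q [ 0.04  0.46  0.31  2.11 -0.25  0.6   1.44]
shift cm [0.12 0.02 0.14] in final axes [0.12 0.02 0.14] turn [0.001 0.002 0.005]
```

Call:
{"fn": "arm_command", "kwargs": {"commands": [[0.1,0,0.15,0,0,0,1],[0,0,0,0,0,0,1],[0,0,0,0,0,0,0],[0,0,0,0,0,0,0],[0,0,0,0,0,0,0],[0,0,-1,0,0,0,0],[0,0,-3,0,0,0,0],[0,0,-3,0,0,0,0],[0,0,-3.3,0,0,0,-0.2],[0,0,0,0,0,-0.122,-0.35],[0,0,0,0,0,-0.122,-0.35],[0,0,0,0,0,-0.122,-0.35],[0,0,0,0,0,-0.122,-0.35],[0,0,0,0,0,-0.122,-0.35],[0,0,0,0,0,-0.122,-0.35]]}}

```text
time: 35.25
position: [0.4343, -0.1792, 0.207]
eef_rot: [-0.127, 3.139, -0.001]
ft_force: [0.3, 1.0, -0.2]
opening: 0.0593
grasp_force: 0.0
```

Call:
{"fn": "arm_command", "kwargs": {"commands": [[-0.55,1.79,0,0,0,0,-0.35],[-1.09,3.58,0,0,0,0,-0.35],[-1.09,3.58,0,0,0,0,-0.35],[-1.09,3.58,0,0,0,0,-0.35],[-1.09,3.58,0,0,0,0,-0.35],[-1.09,3.58,0,0,0,0,-0.35],[-1.09,3.58,0,0,0,0,-0.35],[-1.09,3.58,0,0,0,0,-0.35],[-1.09,3.58,0,0,0,0,-0.35],[-1.09,3.58,0,0,0,0,-0.35],[-1.09,3.58,0,0,0,0,-0.35],[-1.09,3.58,0,0,0,0,-0.35],[-1.09,3.58,0,0,0,0,-0.35],[-0.55,1.79,0,0,0,0,-0.35],[0,0,0,0,0,0,-0.35],[0,0,0,0,0,0,-0.35],[0,0,0,0,0,0,-0.35]]}}

```text
time: 36.67
position: [0.541, 0.2939, 0.2065]
eef_rot: [-0.116, 3.139, -0.002]
ft_force: [1.0, -0.2, 0.3]
opening: 0.0595
grasp_force: 0.0
```

```bash
python3 - <<'E'
from to import *
from tiles import tiles
p,d,c=save('wrist','w4'); tiles(cloud(d,c),d)
togo(0,0,.0615,world=[.5418,.2953],yaw=np.radians(94.3))
E
```

```text
tile [0.5421 0.2972 0.0524 0.0335] short axis deg -86.6 2527 z 0.06558938574599932
tile [0.6041 0.2315 0.0522 0.035 ] short axis deg -18.6 1208 z 0.06534630277014647
t 36.72 kiln [-319.60543679  405.72655927] pos [0.5411 0.2935 0.2066] F [-0.5  1.2  0.2] op 0.0595686702595799 q [-0.62  0.51  0.06  1.67 -0.04  0.97  1.1 ]
shift cm [-0.08  0.19 14.51] in final axes [-0.08  0.17 14.51] turn [-0.001  0.    -0.002]
```

Call:
{"fn": "arm_command", "kwargs": {"commands": [[-0.1,0.3,3,0,0,0,-0.35],[0,0,4,0,0,0,-0.35],[0,0,4,0,0,0,-0.35],[0,0,2.3,0,0,0,-0.35],[0,0,1,0,0,0,-0.35],[0,0,0.35,0,0,0,-0.35],[0,0,0,0,0,0,-0.35],[0,0,0,0,0,0,-0.35],[0,0,0,0,0,0,1],[0,0,0,0,0,0,1],[0,0,0,0,0,0,1],[0,0,0,0,0,0,1],[0,0,0,0,0,0,1]]}}

```text
time: 37.8
position: [0.542, 0.2989, 0.0605]
eef_rot: [-0.118, 3.139, 0.001]
ft_force: [-0.7, -0.1, 4.5]
opening: 0.0337
grasp_force: 20.0
```

Call:
{"fn": "arm_command", "kwargs": {"commands": [[0,0,-1,0,0,0,1],[0,0,-3,0,0,0,1],[0,0,-4,0,0,0,1],[0,0,-4,0,0,0,1],[0,0,-3,0,0,0.12,1],[0,0,0,0,0,0.123,1],[0,0,0,0,0,0.123,1],[0,0,0,0,0,0.123,1],[0,0,0,0,0,0.123,1],[0,0,0,0,0,0.123,1],[0,0,0,0,0,0,1]]}}

```text
time: 38.72
position: [0.5414, 0.299, 0.2103]
eef_rot: [1.024, 2.97, 0.0]
ft_force: [-0.1, 1.2, -0.4]
opening: 0.0337
grasp_force: 20.0
```

Call:
{"fn": "arm_command", "kwargs": {"commands": [[-0.87,-1.57,0,0,0,0,1],[-1.73,-3.14,0,0,0,0,1],[-1.73,-3.14,0,0,0,0,1],[-1.73,-3.14,0,0,0,0,1],[-1.73,-3.14,0,0,0,0,1],[-1.73,-3.14,0,0,0,0,1],[-1.73,-3.14,0,0,0,0,1],[-1.73,-3.14,0,0,0,0,1],[-1.73,-3.14,0,0,0,0,1],[-1.73,-3.14,0,0,0,0,1],[-1.73,-3.14,0,0,0,0,1],[-1.73,-3.14,0,0,0,0,1],[-0.87,-1.57,0,0,0,0,1],[0,0,0,0,0,0,1],[0,0,0,0,0,0,1],[0,0,0,0,0,0,1]]}}

```text
time: 40.05
position: [0.4751, -0.1251, 0.2099]
eef_rot: [-1.013, -2.974, -0.001]
ft_force: [-0.1, 0.4, -0.9]
opening: 0.0331
grasp_force: 20.0
```

```bash
python3 - <<'E'
from held import *
togo(-.113,.032,.105); held()
E
```

```text
t 40.05 kiln [-114.63723512   34.83639025] pos [ 0.4751 -0.1251  0.2099] F [-0.1  0.4 -0.9] op 0.03305242210349744 q [-0.14  0.32  0.37  2.   -0.15  0.86  1.23]
shift cm [-0.17 -0.29 10.49] in final axes [-0.16 -0.28 10.49] turn [ 0.001 -0.     0.005]
held top-TCP 5.2 front edge rel TCP mm -28.71309770880795 v0 209.0 centre rel TCP -2.7130977088079504
```

View pics/wh.png

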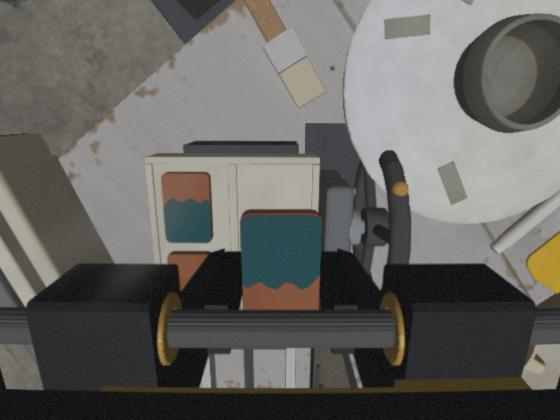

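Call:
{"fn": "arm_command", "kwargs": {"commands": [[-0.2,-0.28,2,0,0,0,1],[0,0,3,0,0,0,1],[0,0,3,0,0,0,1],[0,0,1.5,0,0,0,1],[0,0,0.6,0,0,0,1],[0,0,0.4,0,0,0,1],[0,0,0,0,0,0,1],[0,0,0,0,0,0,1],[0,0,0,0,0,0,1]]}}

```text
time: 40.85
position: [0.4756, -0.1296, 0.1059]
eef_rot: [1.016, 2.971, 0.001]
ft_force: [-0.2, -0.2, 0.1]
opening: 0.0337
grasp_force: 20.0
```

```bash
python3 - <<'E'
from held import *
togo(-.1125,.032,.105)
E
```

```text
t 40.85 kiln [-111.38289739   31.55448974] pos [ 0.4756 -0.1296  0.1059] F [-0.2 -0.2  0.1] op 0.0336665474263915 q [-0.07  0.49  0.31  2.06 -0.25  0.62  1.32]
shift cm [0.11 0.04 0.08] in final axes [0.11 0.04 0.09] turn [0.001 0.002 0.002]
```

Call:
{"fn": "arm_command", "kwargs": {"commands": [[0.1,0,0.1,0,0,0,1],[0,0,0,0,0,0,1],[0,0,0,0,0,0,0],[0,0,0,0,0,0,0],[0,0,0,0,0,0,0],[0,0,-1,0,0,0,0],[0,0,-3,0,0,0,0],[0,0,-3,0,0,0,0],[0,0,-3.3,0,0,0,-0.2],[0,0,0,0,0,0.123,-0.35],[0,0,0,0,0,0.123,-0.35],[0,0,0,0,0,0.123,-0.35],[0,0,0,0,0,0.123,-0.35],[0,0,0,0,0,0.123,-0.35],[0,0,0,0,0,0.123,-0.35],[0,0,0,0,0,0.123,-0.35],[0,0,0,0,0,0.123,-0.35],[0,0,0,0,0,0.123,-0.35],[0,0,0,0,0,0.123,-0.35]]}}

```text
time: 42.43
position: [0.4739, -0.1291, 0.2075]
eef_rot: [-2.552, -1.832, -0.001]
ft_force: [-0.0, -0.2, -0.2]
opening: 0.0596
grasp_force: 0.0
```

Call:
{"fn": "arm_command", "kwargs": {"commands": [[1.9,0.04,0,0,0,0,-0.35],[3.82,0.08,0,0,0,0,-0.35],[3.82,0.08,0,0,0,0,-0.35],[3.82,0.08,0,0,0,0,-0.35],[3.82,0.08,0,0,0,0,-0.35],[3.82,0.08,0,0,0,0,-0.35],[3.82,0.08,0,0,0,0,-0.35],[3.82,0.08,0,0,0,0,-0.35],[3.82,0.08,0,0,0,0,-0.35],[3.82,0.08,0,0,0,0,-0.35],[1.9,0.04,0,0,0,0,-0.35],[0,0,0,0,0,0,-0.35],[0,0,0,0,0,0,-0.35],[0,0,0,0,0,0,-0.35]]}}

```text
time: 43.6
position: [0.6011, 0.2293, 0.2072]
eef_rot: [2.547, 1.838, -0.001]
ft_force: [0.1, -0.4, 0.4]
opening: 0.0599
grasp_force: 0.0
```

```bash
python3 - <<'E'
from to import *
from tiles import tiles
p,d,c=save('wrist','w4'); tiles(cloud(d,c),d)
p,d,c=save('top','t4'); print('top'); tiles(cloud(d,c),d)
togo(0,0,.061,world=[.6045,.230],yaw=np.radians(-18.6))
E
```

```text
tile [0.6046 0.2316 0.0522 0.0334] short axis deg -19.0 2503 z 0.06562785700428875
top
t 43.7 kiln [-232.51052338  391.643023  ] pos [0.6012 0.2289 0.2073] F [ 0.8 -0.8 -0.2] op 0.059267710258827364 q [-0.8   0.61  0.55  1.61 -0.36  1.02 -0.47]
shift cm [ 0.21  0.28 14.63] in final axes [ 0.21  0.28 14.63] turn [0.    0.001 0.003]
```

Call:
{"fn": "arm_command", "kwargs": {"commands": [[0.32,0.24,3,0,0,0,-0.35],[0,0,4,0,0,0,-0.35],[0,0,4,0,0,0,-0.35],[0,0,2.4,0,0,0,-0.35],[0,0,1,0,0,0,-0.35],[0,0,0.35,0,0,0,-0.35],[0,0,0,0,0,0,-0.35],[0,0,0,0,0,0,-0.35],[0,0,0,0,0,0,1],[0,0,0,0,0,0,1],[0,0,0,0,0,0,1],[0,0,0,0,0,0,1],[0,0,0,0,0,0,1]]}}

```text
time: 44.78
position: [0.6048, 0.2335, 0.0599]
eef_rot: [-2.546, -1.841, -0.001]
ft_force: [-0.4, -0.8, 3.9]
opening: 0.0334
grasp_force: 20.0
```

Call:
{"fn": "arm_command", "kwargs": {"commands": [[0,0,-1,0,0,0,1],[0,0,-3,0,0,0,1],[0,0,-4,0,0,0,1],[0,0,-4,0,0,0,1],[0,0,-3,0,0,-0.123,1],[0,0,0,0,0,-0.123,1],[0,0,0,0,0,-0.123,1],[0,0,0,0,0,-0.123,1],[0,0,0,0,0,-0.123,1],[0,0,0,0,0,-0.123,1],[0,0,0,0,0,-0.123,1],[0,0,0,0,0,-0.123,1],[0,0,0,0,0,-0.123,1],[0,0,0,0,0,-0.123,1],[0,0,0,0,0,0,1]]}}

```text
time: 46.03
position: [0.6046, 0.2327, 0.2099]
eef_rot: [1.012, 2.974, 0.0]
ft_force: [-1.0, 0.3, -0.2]
opening: 0.0333
grasp_force: 20.0
```

Call:
{"fn": "arm_command", "kwargs": {"commands": [[-0.8,-1.65,0,0,0,0,1],[-1.61,-3.3,0,0,0,0,1],[-1.61,-3.3,0,0,0,0,1],[-1.61,-3.3,0,0,0,0,1],[-1.61,-3.3,0,0,0,0,1],[-1.61,-3.3,0,0,0,0,1],[-1.61,-3.3,0,0,0,0,1],[-1.61,-3.3,0,0,0,0,1],[-1.61,-3.3,0,0,0,0,1],[-1.61,-3.3,0,0,0,0,1],[-1.61,-3.3,0,0,0,0,1],[-0.8,-1.65,0,0,0,0,1],[0,0,0,0,0,0,1],[0,0,0,0,0,0,1],[0,0,0,0,0,0,1]]}}

```text
time: 47.28
position: [0.5222, -0.1607, 0.2094]
eef_rot: [1.019, 2.972, 0.001]
ft_force: [-0.0, 0.7, -0.7]
opening: 0.0334
grasp_force: 20.0
```

```bash
python3 - <<'E'
from held import *
togo(-.0545,.032,.105); held()
E
```

```text
t 47.28 kiln [-55.49445906  35.63861002] pos [ 0.5222 -0.1607  0.2094] F [-0.   0.7 -0.7] op 0.033430766442781173 q [-0.05  0.41  0.34  1.86 -0.17  0.9   1.28]
shift cm [-0.1  -0.37 10.44] in final axes [-0.1  -0.36 10.44] turn [ 0.001 -0.     0.001]
held top-TCP 5.3 front edge rel TCP mm -24.53716316340231 v0 219.0 centre rel TCP 1.4628368365976883
```

View pics/wh.png

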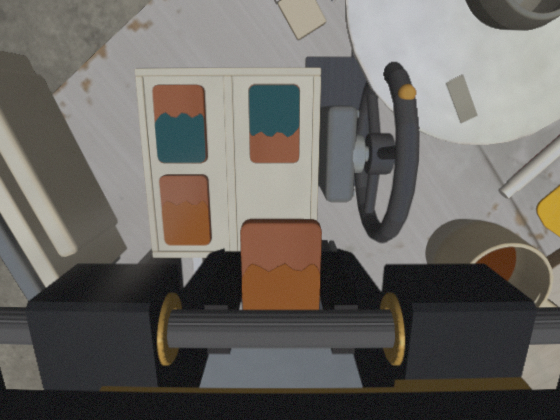

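Call:
{"fn": "arm_command", "kwargs": {"commands": [[0.4,-0.36,2,0,0,0,1],[0,0,3,0,0,0,1],[0,0,3,0,0,0,1],[0,0,1.5,0,0,0,1],[0,0,0.6,0,0,0,1],[0,0,0.45,0,0,0,1],[0,0,0,0,0,0,1],[0,0,0,0,0,0,1],[0,0,0,0,0,0,1]]}}

```text
time: 48.08
position: [0.5175, -0.1626, 0.1049]
eef_rot: [1.017, 2.97, 0.0]
ft_force: [0.2, 0.4, -0.3]
opening: 0.0333
grasp_force: 20.0
```

```bash
python3 - <<'E'
from held import *
togo(-.0585,.032,.105)
E
```

```text
t 48.08 kiln [-58.13444174  31.27275724] pos [ 0.5175 -0.1626  0.1049] F [ 0.2  0.4 -0.3] op 0.03332350059957597 q [ 0.    0.56  0.28  1.94 -0.24  0.68  1.34]
shift cm [ 0.04  0.07 -0.01] in final axes [ 0.04  0.07 -0.01] turn [0.001 0.002 0.002]
```

Call:
{"fn": "arm_command", "kwargs": {"commands": [[0,0,0.05,0,0,0,0],[0,0,0,0,0,0,0],[0,0,0,0,0,0,0],[0,0,0,0,0,0,0],[0,0,-1,0,0,0,0],[0,0,-3,0,0,0,0],[0,0,-3,0,0,0,0],[-3,0,-3.5,0,0,0,0.2],[-3,0,-3.5,0,0,0,0.3],[-2,0,0,0,0,0,0.3],[0,0,0,0,0,0,0.3],[0,0,0,0,0,0,0.3]]}}

```text
time: 49.08
position: [0.5752, -0.2085, 0.2371]
eef_rot: [1.019, 2.971, -0.0]
ft_force: [-0.8, 0.5, -0.7]
opening: 0.0312
grasp_force: 0.0
```

```bash
python3 - <<'E'
from held import *
p,d,c=save('wrist','w5')
X=cloud(d,c);k=tok(X)
m=((X[...,2]>.105)&(X[...,2]<.112)&(abs(k[...,1])<.062)&(k[...,0]<-.02)&(k[...,0]>-.15)).astype(np.uint8)
m=cv2.morphologyEx(m,cv2.MORPH_OPEN,np.ones((5,5)))
n,l,s,_=cv2.connectedComponentsWithStats(m)
for i in range(1,n):
    if s[i,4]>200: print(cv2.minAreaRect((k[l==i]*1000).astype(np.float32)),np.median(X[l==i][:,2]),X[l==i][:,2].std())
togo(-.13,.112,.2)
E
```

```text
((-108.96212768554688, -30.740825653076172), (38.689762115478516, 34.53999710083008), 0.3301888406276703) 0.1081663819955394 0.0008013652051344579
((-108.43010711669922, 32.57255935668945), (38.208709716796875, 34.43450927734375), 0.07887911051511765) 0.10798545776228027 0.0008339034099096386
((-56.44389724731445, 32.745948791503906), (33.900917053222656, 51.54145431518555), 89.92138671875) 0.10793280711248887 0.0007679680874882238
((-54.751922607421875, -31.610553741455078), (51.26030349731445, 34.07564163208008), 0.0490003302693367) 0.10791945676022671 0.0007716253134699079
t 49.13 kiln [14.45066477 30.59843502] pos [ 0.5743 -0.2077  0.2363] F [-0.6 -0.6 -0.9] op 0.030897561614591312 q [ 0.02  0.49  0.35  1.67 -0.19  1.02  1.34]
shift cm [14.43  8.16  3.65] in final axes [14.45  8.14  3.63] turn [-0.    -0.001  0.001]
```

View pics/w5.png

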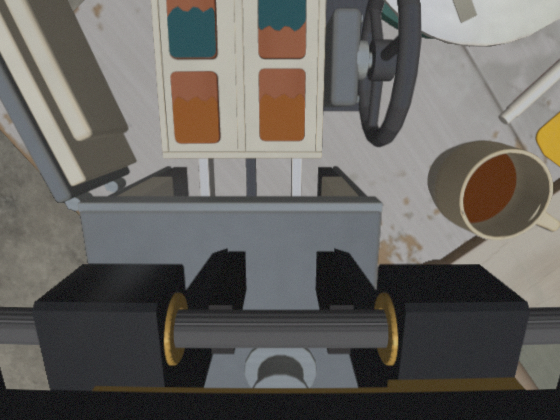

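```bash
cat > stud.py <<'E'
from to import *
H=np.array([-.0895,.112,.075])
def brass(f,box):
    p,d,c=load(f); hsv=cv2.cvtColor(p,cv2.COLOR_RGB2HSV); m=((hsv[...,0]>12)&(hsv[...,0]<26)&(hsv[...,1]>140)&(hsv[...,2]>90))
    X=cloud(d,c); k=np.concatenate([tok(X),X[...,2:]],-1)-H
    m&=(abs(k[...,1])<.025)&(abs(k[...,0])<.11)&(k[...,2]<.09)&(k[...,2]>-.06)&(d>0)
    v,u=np.nonzero(m)
    if len(v)<3: print(f,'none',len(v)); return
    q=np.median(k[m],0); print(f,len(v),'uv',u.mean(),v.mean(),'rel hub',q*1e3,'r',np.hypot(q[0],q[2])*1e3,'psi',np.arctan2(-q[0],q[2]))
if __name__=='__main__':
    for f in ('top0','w1','w2','t2','w3','wh','t4'): brass(f,None)
E
python3 stud.py
```

```text
top0 none 0
w1 none 0
w2 none 0
t2 14 uv 303.57142857142856 229.42857142857142 rel hub [-45.22268025  -0.18900313  55.64587149] r 71.70462901763993 psi 0.682429226651096
w3 156 uv 515.8461538461538 93.62179487179488 rel hub [-46.75871545   2.17113242  56.51993336] r 73.3544840962823 psi 0.6911646712472497
wh 186 uv 406.68279569892474 91.83870967741936 rel hub [-44.68507601   0.60687274  56.69719353] r 72.18952674694913 psi 0.6674645606676797
t4 15 uv 303.46666666666664 229.33333333333334 rel hub [-4.53732123e+01 -2.55921668e-02  5.51807747e+01] r 71.43980882894532 psi 0.6881704071361223
```

Call:
{"fn": "arm_command", "kwargs": {"commands": [[3.13,2.04,0,0,0,0,0.3],[3.13,2.04,0,0,0,0,0.3],[3.13,2.04,0,0,0,0,0.3],[3.13,2.04,0,0,0,0,0.3],[0,0,0,0,0,0,0.3],[0,0,3,0,0,0,0.3],[0,0,2,0,0,0,0.3],[0,0,0,0,0,0,0.3],[0,0,0,0,0,0,0.3],[0,0,0,0,0,0,0.3]]}}

```text
time: 49.97
position: [0.5263, -0.0669, 0.1873]
eef_rot: [1.018, 2.972, 0.0]
ft_force: [1.0, -0.3, -0.9]
opening: 0.031
grasp_force: 0.0
```

```bash
python3 - <<'E'
from to import *
togo(-.1108,.112,.120)
E
```

```text
t 49.97 kiln [-109.97498027  112.17444525] pos [ 0.5263 -0.0669  0.1873] F [ 1.  -0.3 -0.9] op 0.030995734918547003 q [-0.2   0.41  0.31  1.92 -0.16  0.84  1.1 ]
shift cm [ 0.08 -0.02  6.73] in final axes [ 0.08 -0.02  6.73] turn [0.    0.    0.001]
```

Call:
{"fn": "arm_command", "kwargs": {"commands": [[0,0,3,0,0,0,0.3],[0,0,2.7,0,0,0,0.3],[0,0,1,0,0,0,0.3],[0,0,0,0,0,0,0.3],[0,0,0,0,0,0,1],[0,0,0,0,0,0,1],[0,0,0,0,0,0,1],[0,0,0,0,0,0,1],[0,0,0,0,0,0,1]], "grip_force": 30}}

```text
time: 50.72
position: [0.527, -0.0674, 0.1211]
eef_rot: [1.018, 2.97, 0.0]
ft_force: [-1.9, -1.9, 7.9]
opening: 0.013
grasp_force: 30.0
```

Call:
{"fn": "arm_command", "kwargs": {"commands": [[-0.27,0,-0.09,0,0,0,1],[-0.54,0,-0.17,0,0,0,1],[-0.55,0,-0.12,0,0,0,1],[-0.56,0,-0.07,0,0,0,1],[-0.56,0,-0.02,0,0,0,1],[-0.56,0,0.03,0,0,0,1],[-0.55,0,0.09,0,0,0,1],[-0.55,0,0.13,0,0,0,1],[-0.53,0,0.18,0,0,0,1],[-0.51,0,0.23,0,0,0,1],[-0.49,0,0.28,0,0,0,1],[-0.23,0,0.16,0,0,0,1],[0,0,0,0,0,0,1],[0,0,0,0,0,0,1]]}}

```text
time: 51.88
position: [0.5711, -0.1018, 0.1128]
eef_rot: [-1.016, -2.968, -0.001]
ft_force: [-4.5, 1.9, -1.9]
opening: 0.0133
grasp_force: 30.1
```

```bash
cat > chk.py <<'E'
from stud import *
togo(-.0895,.112,.1)
p,d,c=save('wrist','wc'); brass('wc',0); p,d,c=save('top','tc'); brass('tc',0)
k=tok(cloud(d,c)); z=cloud(d,c)[...,2]
m=(abs(z-.1)<.01)&(k[...,1]>-.07)&(k[...,1]<.06)&(k[...,0]<-.035)&(k[...,0]>-.19)
if m.sum()>20: q=np.percentile(k[m],1,axis=0)*1000; print('deck front',q[0],'wheel~ (raw+.2)',(80-(q[0]+67.5))/31+.2)
E
python3 chk.py
```

```text
t 51.88 kiln [-53.11868766 112.18317191] pos [ 0.5711 -0.1018  0.1128] F [-4.5  1.9 -1.9] op 0.013271471538830992 q [-0.1   0.6   0.27  1.83 -0.22  0.75  1.2 ]
shift cm [ 3.63 -0.01  1.29] in final axes [ 3.64 -0.02  1.28] turn [-0.001 -0.004  0.002]
wc 658 uv 280.53495440729483 241.29939209726444 rel hub [11.40524832  1.70172485 70.40004846] r 71.31792560272321 psi -0.16061082611933547
tc none 0
deck front -121.57384564004047 wheel~ (raw+.2) 4.524962762581951
```

Call:
{"fn": "arm_command", "kwargs": {"commands": [[0,0,0,0,0,0,0.3],[0,0,0,0,0,0,0.3],[0,0,0,0,0,0,0.3],[0,0,-2.5,0,0,0,0.3],[0,0,-2.5,0,0,0,0.3],[2.7,0,0,0,0,0,0.3],[2.7,0,0,0,0,0,0.3],[2.7,0,0,0,0,0,0.3],[0,0,0,0,0,0,0.3],[0,0,0,0,0,0,0.3],[0,0,0,0,0,0,0.3]]}}

```text
time: 52.9
position: [0.5102, -0.0539, 0.164]
eef_rot: [1.017, 2.97, 0.001]
ft_force: [-0.2, 0.2, -0.4]
opening: 0.0308
grasp_force: 0.0
```

```bash
python3 chk.py
```

```text
t 52.9 kiln [-130.65275064  112.59417003] pos [ 0.5102 -0.0539  0.164 ] F [-0.2  0.2 -0.4] op 0.03082673155001612 q [-0.22  0.42  0.3   1.98 -0.17  0.77  1.09]
shift cm [-4.1  -0.07  6.4 ] in final axes [-4.12 -0.06  6.4 ] turn [0.001 0.002 0.001]
wc 33 uv 279.8484848484849 349.90909090909093 rel hub [14.1424889   1.55569157 71.2132545 ] r 72.60397790939102 psi -0.19604278341911174
tc none 0
deck front -121.959565517593 wheel~ (raw+.2) 4.537405339277194
```

Call:
{"fn": "arm_command", "kwargs": {"commands": [[0.3,-0.05,2,0,0,0,0.3],[0,0,2.5,0,0,0,0.3],[0,0,1.4,0,0,0,0.3],[0,0,0,0,0,0,0.3],[0,0,0,0,0,0,1],[0,0,0,0,0,0,1],[0,0,0,0,0,0,1],[0,0,0,0,0,0,1]]}}

```text
time: 53.67
position: [0.5074, -0.0521, 0.1053]
eef_rot: [1.017, 2.97, 0.001]
ft_force: [0.9, -1.0, 0.4]
opening: 0.013
grasp_force: 30.0
```

Call:
{"fn": "arm_command", "kwargs": {"commands": [[-0.2,0,-0.2,0,0,0,1],[-0.41,0,-0.39,0,0,0,1],[-0.44,0,-0.35,0,0,0,1],[-0.47,0,-0.31,0,0,0,1],[-0.5,0,-0.26,0,0,0,1],[-0.52,0,-0.21,0,0,0,1],[-0.54,0,-0.17,0,0,0,1],[-0.55,0,-0.12,0,0,0,1],[-0.56,0,-0.07,0,0,0,1],[-0.56,0,-0.02,0,0,0,1],[-0.56,0,0.03,0,0,0,1],[-0.55,0,0.09,0,0,0,1],[-0.55,0,0.13,0,0,0,1],[-0.53,0,0.18,0,0,0,1],[-0.51,0,0.23,0,0,0,1],[-0.49,0,0.28,0,0,0,1],[-0.3,0,0.2,0,0,0,1],[0,0,0,0,0,0,1],[0,0,0,0,0,0,1]]}}

```text
time: 55.25
position: [0.5697, -0.1007, 0.1137]
eef_rot: [-1.015, -2.968, -0.002]
ft_force: [-1.3, 5.5, -4.6]
opening: 0.013
grasp_force: 30.0
```

```bash
python3 chk.py
```

```text
t 55.25 kiln [-54.87865305 112.16135183] pos [ 0.5697 -0.1007  0.1137] F [-1.3  5.5 -4.6] op 0.012998285610065418 q [-0.1   0.59  0.27  1.83 -0.22  0.75  1.2 ]
shift cm [ 3.46 -0.01  1.38] in final axes [ 3.46 -0.02  1.37] turn [-0.001 -0.005  0.002]
wc none 0
tc none 0
deck front -80.58374919629455 wheel~ (raw+.2) 3.2027015869772435
```

Call:
{"fn": "arm_command", "kwargs": {"commands": [[0,0,0,0,0,0,0.3],[0,0,0,0,0,0,0.3],[0,0,0,0,0,0,0.3],[0,0,-2.3,0,0,0,0.3],[0,0,-2.3,0,0,0,0.3],[2.7,0,0,0,0,0,0.3],[2.6,0,0,0,0,0,0.3],[2.6,0,0,0,0,0,0.3],[0,0,0,0,0,0,0.3],[0,0,2,0,0,0,0.3],[0,0,2,0,0,0,0.3],[0,0,1.4,0,0,0,0.3],[0,0,0,0,0,0,0.3],[0,0,0,0,0,0,1],[0,0,0,0,0,0,1],[0,0,0,0,0,0,1],[0,0,0,0,0,0,1]]}}

```text
time: 56.77
position: [0.51, -0.0542, 0.107]
eef_rot: [1.017, 2.97, 0.001]
ft_force: [0.6, -0.4, 3.6]
opening: 0.0128
grasp_force: 30.0
```

Call:
{"fn": "arm_command", "kwargs": {"commands": [[-0.2,0,-0.2,0,0,0,1],[-0.41,0,-0.39,0,0,0,1],[-0.44,0,-0.35,0,0,0,1],[-0.47,0,-0.31,0,0,0,1],[-0.5,0,-0.26,0,0,0,1],[-0.52,0,-0.21,0,0,0,1],[-0.54,0,-0.17,0,0,0,1],[-0.55,0,-0.12,0,0,0,1],[-0.56,0,-0.07,0,0,0,1],[-0.56,0,-0.02,0,0,0,1],[-0.56,0,0.03,0,0,0,1],[-0.55,0,0.09,0,0,0,1],[-0.55,0,0.13,0,0,0,1],[-0.53,0,0.18,0,0,0,1],[-0.51,0,0.23,0,0,0,1],[-0.49,0,0.28,0,0,0,1],[-0.3,0,0.2,0,0,0,1],[0,0,0,0,0,0,1],[0,0,0,0,0,0,1]]}}

```text
time: 58.35
position: [0.5702, -0.1011, 0.1135]
eef_rot: [-1.012, -2.963, -0.002]
ft_force: [-4.2, 7.2, -8.1]
opening: 0.0133
grasp_force: 30.0
```

```bash
python3 chk.py
```

```text
t 58.35 kiln [-54.31686507 112.14208305] pos [ 0.5702 -0.1011  0.1135] F [-4.2  7.2 -8.1] op 0.013262831702446212 q [-0.1   0.6   0.26  1.82 -0.22  0.76  1.2 ]
shift cm [3.5  0.   1.38] in final axes [ 3.52 -0.01  1.35] turn [-0.002 -0.01   0.003]
wc none 0
tc none 0
deck front -40.901027692602476 wheel~ (raw+.2) 1.9226137965355636
```

Call:
{"fn": "arm_command", "kwargs": {"commands": [[0,0,0,0,0,0,0.3],[0,0,0,0,0,0,0.3],[0,0,0,0,0,0,0.3],[0,0,-2.3,0,0,0,0.3],[0,0,-2.3,0,0,0,0.3],[2.7,0,0,0,0,0,0.3],[2.7,0,0,0,0,0,0.3],[2.6,0,0,0,0,0,0.3],[0,0,0,0,0,0,0.3],[0,0,2,0,0,0,0.3],[0,0,2,0,0,0,0.3],[0,0,1.4,0,0,0,0.3],[0,0,0,0,0,0,0.3],[0,0,0,0,0,0,1],[0,0,0,0,0,0,1],[0,0,0,0,0,0,1],[0,0,0,0,0,0,1]]}}

```text
time: 59.87
position: [0.5119, -0.0557, 0.1086]
eef_rot: [1.017, 2.97, 0.001]
ft_force: [0.3, -0.3, 2.6]
opening: 0.013
grasp_force: 30.0
```

Call:
{"fn": "arm_command", "kwargs": {"commands": [[-0.2,0,-0.2,0,0,0,1],[-0.41,0,-0.39,0,0,0,1],[-0.44,0,-0.35,0,0,0,1],[-0.47,0,-0.31,0,0,0,1],[-0.5,0,-0.26,0,0,0,1],[-0.52,0,-0.21,0,0,0,1],[-0.54,0,-0.17,0,0,0,1],[-0.55,0,-0.12,0,0,0,1],[-0.56,0,-0.07,0,0,0,1],[-0.56,0,-0.02,0,0,0,1],[-0.56,0,0.03,0,0,0,1],[-0.55,0,0.09,0,0,0,1],[-0.55,0,0.13,0,0,0,1],[-0.53,0,0.18,0,0,0,1],[-0.51,0,0.23,0,0,0,1],[-0.49,0,0.28,0,0,0,1],[-0.3,0,0.2,0,0,0,1],[0,0,0,0,0,0,1],[0,0,0,0,0,0,1]]}}

```text
time: 61.45
position: [0.5708, -0.1017, 0.1142]
eef_rot: [-1.01, -2.961, -0.002]
ft_force: [-5.5, 8.9, -9.9]
opening: 0.0132
grasp_force: 30.0
```

```bash
python3 chk.py
```

```text
t 61.45 kiln [-53.4140364  112.10545429] pos [ 0.5708 -0.1017  0.1142] F [-5.5  8.9 -9.9] op 0.013170385026919433 q [-0.09  0.6   0.26  1.82 -0.22  0.76  1.2 ]
shift cm [3.59 0.01 1.47] in final axes [ 3.61 -0.01  1.42] turn [-0.003 -0.013  0.004]
wc none 0
tc none 0
```

Call:
{"fn": "arm_command", "kwargs": {"commands": [[0,0,0,0,0,0,0.3],[0,0,0,0,0,0,0.3],[0,0,0,0,0,0,0.3],[0,0,-2.2,0,0,0,0.3],[0,0,-2.2,0,0,0,0.3],[2.3,0,0,0,0,0,0.3],[2.3,0,0,0,0,0,0.3],[2.3,0,0,0,0,0,0.3],[0,0,0,0,0,0,0.3],[0,0,2,0,0,0,0.3],[0,0,1.5,0,0,0,0.3],[0,0,0.8,0,0,0,0.3],[0,0,0,0,0,0,0.3],[0,0,0,0,0,0,1],[0,0,0,0,0,0,1],[0,0,0,0,0,0,1],[0,0,0,0,0,0,1]]}}

```text
time: 62.97
position: [0.5223, -0.0638, 0.1189]
eef_rot: [1.017, 2.97, 0.001]
ft_force: [1.4, 0.7, 1.9]
opening: 0.0131
grasp_force: 30.0
```

Call:
{"fn": "arm_command", "kwargs": {"commands": [[-0.2,0,-0.12,0,0,0,1],[-0.5,0,-0.26,0,0,0,1],[-0.52,0,-0.21,0,0,0,1],[-0.54,0,-0.17,0,0,0,1],[-0.55,0,-0.12,0,0,0,1],[-0.56,0,-0.07,0,0,0,1],[-0.56,0,-0.02,0,0,0,1],[-0.56,0,0.03,0,0,0,1],[-0.3,0,0.06,0,0,0,1],[0,0,0,0,0,0,1],[0,0,0,0,0,0,1]]}}

```text
time: 63.88
position: [0.5518, -0.0869, 0.1241]
eef_rot: [-1.012, -2.964, -0.001]
ft_force: [-2.1, 7.5, -18.1]
opening: 0.0132
grasp_force: 30.0
```

```bash
python3 chk.py
```

```text
t 63.88 kiln [-77.54135834 112.10532647] pos [ 0.5518 -0.0869  0.1241] F [ -2.1   7.5 -18.1] op 0.013178198404344208 q [-0.12  0.55  0.26  1.87 -0.21  0.75  1.17]
shift cm [ 1.17 -0.    2.42] in final axes [ 1.2  -0.01  2.41] turn [-0.002 -0.009  0.003]
wc none 0
tc none 0
```

Call:
{"fn": "arm_command", "kwargs": {"commands": [[-0.28,0,0.05,0,0,0,1],[-0.28,0,0.06,0,0,0,1],[-0.27,0,0.07,0,0,0,1],[-0.27,0,0.08,0,0,0,1],[0,0,0,0,0,0,1],[0,0,0,0,0,0,1]]}}

```text
time: 64.48
position: [0.5595, -0.0928, 0.1214]
eef_rot: [-1.01, -2.962, -0.002]
ft_force: [-3.9, 9.3, -13.9]
opening: 0.0127
grasp_force: 30.0
```

Call:
{"fn": "arm_command", "kwargs": {"commands": [[-0.27,0,0.08,0,0,0,1],[-0.26,0,0.09,0,0,0,1],[0,0,0,0,0,0,1],[0,0,0,0,0,0,1]]}}

```text
time: 64.82
position: [0.5632, -0.0957, 0.1195]
eef_rot: [-1.01, -2.961, -0.002]
ft_force: [-5.6, 10.0, -13.3]
opening: 0.0129
grasp_force: 30.0
```

```bash
python3 chk.py
```

```text
t 64.82 kiln [-63.13261323 112.09950403] pos [ 0.5632 -0.0957  0.1195] F [ -5.6  10.  -13.3] op 0.012946467401575323 q [-0.1   0.58  0.26  1.84 -0.21  0.76  1.19]
shift cm [2.61 0.01 1.99] in final axes [ 2.64 -0.01  1.95] turn [-0.003 -0.013  0.004]
wc none 0
tc none 0
```

Call:
{"fn": "arm_command", "kwargs": {"commands": [[-0.26,0,0.11,0,0,0,1],[-0.25,0,0.12,0,0,0,1],[-0.25,0,0.13,0,0,0,1],[0,0,0,0,0,0,1],[0,0,0,0,0,0,1]]}}

```text
time: 65.33
position: [0.5688, -0.1, 0.1158]
eef_rot: [-1.009, -2.96, -0.003]
ft_force: [-7.0, 11.6, -13.8]
opening: 0.0133
grasp_force: 30.0
```

Call:
{"fn": "arm_command", "kwargs": {"commands": [[-0.24,0,0.13,0,0,0,1],[-0.24,0,0.14,0,0,0,1],[0,0,0,0,0,0,1],[0,0,0,0,0,0,1]]}}

```text
time: 65.67
position: [0.5718, -0.1024, 0.1133]
eef_rot: [-1.008, -2.958, -0.003]
ft_force: [-9.7, 11.6, -6.5]
opening: 0.0134
grasp_force: 30.0
```

```bash
python3 chk.py
```

```text
t 65.67 kiln [-52.26159083 112.12566276] pos [ 0.5718 -0.1024  0.1133] F [-9.7 11.6 -6.5] op 0.013402470867875157 q [-0.09  0.6   0.26  1.81 -0.22  0.77  1.2 ]
shift cm [3.7  0.01 1.39] in final axes [ 3.72 -0.01  1.33] turn [-0.003 -0.016  0.004]
wc 280 uv 282.03214285714284 21.764285714285716 rel hub [-64.06392138   1.65917886  31.10683015] r 71.21671786793516 psi 1.1187679071401153
tc 8 uv 298.0 236.625 rel hub [-64.93646647  -0.7804516   29.33080979] r 71.25335838373113 psi 1.146542268303692
```

Call:
{"fn": "arm_command", "kwargs": {"commands": [[0.41,0,-0.28,0,0,0,1],[0.43,0,-0.25,0,0,0,1],[0.45,0,-0.21,0,0,0,1],[0.46,0,-0.18,0,0,0,1],[0.48,0,-0.14,0,0,0,1],[0,0,0,0,0,0,1],[0,0,0,0,0,0,1],[0,0,0,0,0,0,1]]}}

```text
time: 66.43
position: [0.558, -0.0916, 0.1251]
eef_rot: [-1.013, -2.967, -0.001]
ft_force: [-0.8, 6.8, -15.5]
opening: 0.0131
grasp_force: 30.0
```

```bash
python3 chk.py
```

```text
t 66.43 kiln [-69.73733682 112.14944676] pos [ 0.558  -0.0916  0.1251] F [ -0.8   6.8 -15.5] op 0.013067336353184824 q [-0.12  0.56  0.27  1.86 -0.21  0.76  1.18]
shift cm [ 1.96 -0.01  2.52] in final axes [ 1.98 -0.01  2.51] turn [-0.001 -0.006  0.003]
wc none 0
tc none 0
```

Call:
{"fn": "arm_command", "kwargs": {"commands": [[0.24,0,-0.07,0,0,0,1],[0.24,0,-0.06,0,0,0,1],[0,0,0,0,0,0,1],[0,0,0,0,0,0,1],[0,0,0,0,0,0,1]]}}

```text
time: 66.95
position: [0.555, -0.0894, 0.1266]
eef_rot: [-1.015, -2.969, -0.001]
ft_force: [0.9, 5.0, -18.2]
opening: 0.0132
grasp_force: 30.0
```

```bash
python3 chk.py; python3 - <<'E'
from stud import *
# any brass-like pixels near rim front at hub height, looser threshold
for f in('top0','tc','wc'):
    p,d,c=load(f); hsv=cv2.cvtColor(p,cv2.COLOR_RGB2HSV); X=cloud(d,c); k=np.concatenate([tok(X),X[...,2:]],-1)-H
    m=(hsv[...,0]>8)&(hsv[...,0]<30)&(hsv[...,1]>90)&(abs(k[...,1])<.02)&(k[...,0]<-.05)&(k[...,0]>-.1)&(abs(k[...,2])<.05)
    print(f,m.sum(), np.round(k[m][:12]*1e3,0).tolist())
E
```

```text
t 66.95 kiln [-73.46261377 112.11489754] pos [ 0.555  -0.0894  0.1266] F [  0.9   5.  -18.2] op 0.013151696232176942 q [-0.12  0.55  0.27  1.87 -0.21  0.75  1.17]
shift cm [ 1.59 -0.    2.67] in final axes [ 1.6  -0.01  2.66] turn [-0.001 -0.004  0.003]
wc none 0
tc none 0
top0 0 []
tc 0 []
wc 0 []
```

```bash
python3 - <<'E'
from stud import *
def proj(c,P):
    q=(P-np.array(c['eye']))@Rm(c); s=q[:2]/q[2]; s=s*(1+float(c['k1'])*(s**2).sum()); K=np.array(c['K']); return K[0,0]*s[0]+K[0,2],K[1,1]*s[1]+K[1,2]
for f in('top0','w1','w2','tc'):
    p,d,c=load(f)
    for ang in (-.05,0.1):
        ps=np.pi/2+ang; k=H+[-.0715*np.sin(ps),0,.0715*np.cos(ps)]; P=np.r_[tow(k[:2]),k[2]]; u,v=proj(c,P); u,v=int(round(u)),int(round(v))
        print(f,ang,u,v); 
    if 5<v<415: print(p[v-5:v+6:2,u-5:u+6:2].tolist())
    # depth-based
    print(np.round(cloud(d,c)[v-4:v+5:4,u-4:u+5:4,2],3).tolist())
E
```

```text
top0 -0.05 296 239
top0 0.1 296 239
[[[213, 217, 217], [217, 219, 220], [224, 228, 229], [13, 12, 13], [49, 47, 46], [43, 46, 40]], [[218, 222, 221], [213, 218, 217], [225, 228, 227], [4, 2, 2], [42, 42, 43], [17, 10, 17]], [[209, 215, 213], [208, 212, 215], [210, 214, 213], [205, 210, 208], [202, 206, 206], [206, 211, 210]], [[208, 216, 216], [209, 213, 212], [203, 205, 208], [204, 210, 209], [209, 214, 214], [209, 212, 213]], [[213, 218, 216], [209, 215, 213], [205, 210, 213], [206, 209, 212], [213, 217, 219], [206, 212, 213]], [[215, 218, 218], [212, 218, 217], [209, 216, 214], [210, 215, 214], [214, 218, 219], [208, 212, 213]]]
[[0.094, 0.097, 0.105], [0.095, 0.098, 0.093], [0.097, 0.095, 0.093]]
w1 -0.05 242 229
w1 0.1 243 226
[[[44, 46, 46], [43, 45, 45], [35, 37, 36], [61, 62, 64], [157, 158, 161], [155, 158, 160]], [[51, 50, 49], [45, 45, 47], [36, 38, 39], [35, 34, 37], [150, 151, 153], [156, 158, 160]], [[46, 47, 47], [42, 42, 43], [36, 35, 34], [42, 44, 44], [148, 150, 153], [156, 156, 160]], [[39, 37, 40], [40, 39, 39], [38, 40, 40], [102, 104, 104], [156, 156, 160], [156
[... 957 characters left out ...]
, 0.099], [0.102, 0.1, 0.097]]
tc -0.05 296 239
tc 0.1 296 239
[[[222, 225, 224], [223, 227, 226], [233, 237, 236], [11, 17, 19], [35, 47, 52], [55, 66, 71]], [[222, 225, 226], [222, 225, 225], [234, 237, 237], [16, 25, 32], [47, 57, 62], [54, 64, 69]], [[222, 224, 224], [220, 222, 224], [235, 238, 238], [16, 24, 31], [50, 62, 66], [60, 67, 75]], [[222, 225, 225], [222, 224, 225], [177, 179, 181], [38, 46, 49], [59, 67, 71], [58, 67, 72]], [[221, 223, 223], [223, 226, 225], [189, 191, 194], [36, 48, 55], [54, 62, 69], [56, 67, 76]], [[222, 225, 226], [230, 232, 232], [22, 31, 34], [45, 58, 61], [47, 59, 66], [61, 75, 78]]]
[[0.098, 0.096, 0.572], [0.096, 0.552, 0.581], [0.097, 0.573, 0.591]]
```

Call:
{"fn": "arm_command", "kwargs": {"commands": [[0.16,0,-0.04,0,0,0,1],[0,0,0,0,0,0,1],[0,0,0,0,0,0,1],[0,0,0,0,0,0,1],[0,0,0,0,0,0,1]]}}

```text
time: 67.47
position: [0.5541, -0.0886, 0.127]
eef_rot: [-1.015, -2.969, -0.0]
ft_force: [1.9, 4.5, -19.6]
opening: 0.0131
grasp_force: 30.0
```

```bash
python3 - <<'E'
from to import *
togo(-.07455,.112,.2)
E
```

```text
t 67.47 kiln [-74.64282706 112.15092357] pos [ 0.5541 -0.0886  0.127 ] F [  1.9   4.5 -19.6] op 0.013078083686057089 q [-0.12  0.55  0.27  1.87 -0.2   0.75  1.17]
shift cm [ 0.02 -0.02 -7.3 ] in final axes [-0.01 -0.02 -7.3 ] turn [-0.001 -0.003  0.003]
```

Call:
{"fn": "arm_command", "kwargs": {"commands": [[0,0,0.15,0,0,0,1],[0,0,0,0,0,0,1],[0,0,0,0,0,0,0.3],[0,0,0,0,0,0,0.3],[0,0,0,0,0,0,0.3],[0,0,-2.5,0,0,0,0.3],[0,0,-4,0,0,0,0.3],[0,0,-4,0,0,0,0.3],[0,0,-4,0,0,0,0.3],[0.5,-3.49,0,0,0,0,0.3],[0.5,-3.49,0,0,0,0,0.3],[0.5,-3.49,0,0,0,0,0.3],[0.5,-3.49,0,0,0,0,0.3],[0.5,-3.49,0,0,0,0,0.3],[0.5,-3.49,0,0,0,0,0.3],[0.5,-3.49,0,0,0,0,0.3],[0.5,-3.49,0,0,0,0,0.3],[0.5,-3.49,0,0,0,0,0.3],[0,0,0,0,0,0,0.3]]}}

```text
time: 69.05
position: [0.3218, -0.3161, 0.2733]
eef_rot: [1.033, 2.965, -0.004]
ft_force: [0.6, -0.3, -0.1]
opening: 0.0304
grasp_force: 0.0
```

Call:
{"fn": "arm_command", "kwargs": {"commands": [[0,0,0,0,0,0.1246,0.3],[0,0,0,0,0,0.1246,0.3],[0,0,0,0,0,0.1246,0.3],[0,0,0,0,0,0.1246,0.3],[0,0,0,0,0,0.1246,0.3],[0,0,0,0,0,0.1246,0.3],[0,0,0,0,0,0.1246,0.3],[0,0,0,0,0,0.1246,0.3],[0,0,0,0,0,0.1246,0.3],[0,0,0,0,0,0.1246,0.3],[0,0,0,0,0,0,0.3],[0,0,0,0,0,0,0.3]]}}

```text
time: 70.05
position: [0.3272, -0.311, 0.2727]
eef_rot: [2.557, 1.823, 0.001]
ft_force: [0.3, 0.3, 0.3]
opening: 0.031
grasp_force: 0.0
```

```bash
python3 - <<'E'
from to import *
togo(-.12,-.2026,.1195,yaw=np.arctan2(-.3305,.9438))
p,d,c=save('top','t6'); X=cloud(d,c);k=tok(X);z=X[...,2]
m=(z>.15)&(z<.17)&(k[...,1]<-.1)&(k[...,0]<-.0)&(k[...,0]>-.2)
print('door pts',m.sum(),np.round(k[m][::15]*1000,0).tolist())
p,d,c=save('wrist','w6')
E
```

```text
t 70.05 kiln [-117.08410066 -202.72404269] pos [ 0.3272 -0.311   0.2727] F [0.3 0.3 0.3] op 0.03104742926890555 q [ 0.07  0.16  0.66  2.03 -0.12  0.98  0.46]
shift cm [ 0.11 -0.29 15.32] in final axes [ 0.1  -0.27 15.32] turn [0.001 0.    0.005]
door pts 1018 [[-0.0, -106.0], [-11.0, -104.0], [-6.0, -113.0], [-4.0, -119.0], [-17.0, -110.0], [-16.0, -115.0], [-29.0, -105.0], [-26.0, -113.0], [-25.0, -117.0], [-23.0, -124.0], [-40.0, -110.0], [-40.0, -113.0], [-37.0, -120.0], [-36.0, -125.0], [-35.0, -130.0], [-50.0, -118.0], [-47.0, -125.0], [-47.0, -129.0], [-46.0, -134.0], [-62.0, -121.0], [-58.0, -129.0], [-53.0, -139.0], [-68.0, -127.0], [-66.0, -133.0], [-65.0, -138.0], [-65.0, -141.0], [-78.0, -132.0], [-75.0, -139.0], [-72.0, -146.0], [-90.0, -131.0], [-89.0, -137.0], [-86.0, -142.0], [-85.0, -148.0], [-102.0, -135.0], [-100.0, -141.0], [-97.0, -147.0], [-95.0, -152.0], [-109.0, -143.0], [-108.0, -147.0], [-106.0, -153.0], [-104.0, -159.0], [-121.0, -145.0], [-117.0, -154.0], [-115.0, -158.0], [-132.0, -147.0], [-131.0, -151.0], [-127.0, -158.0], [-124.0, -165.0], [-125.0, -168.0], [-126.0, -169.0], [-127.0, -170.0], [-130.0, -170.0], [-136.0, -167.0], [-150.0, -154.0], [-128.0, -179.0], [-146.0, -162.0], [-126.0, -187.0], [-148.0, -165.0], [-125.0, -190.0], [-151.0, -165.0], [-125.0, -194.0], [-151.0, -166.0], [-117.0, -207.0], [-127.0, -199.0], [-153.0, -170.0], [-159.0, -168.0], [-155.0, -174.0], [-156.0, -182.0]]
```

View pics/w6.png

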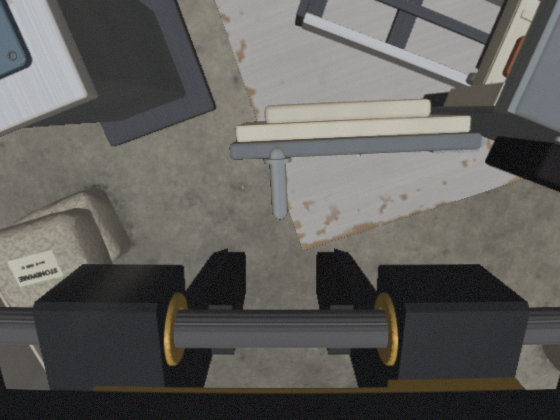

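Call:
{"fn": "arm_command", "kwargs": {"commands": [[0.1,-0.27,3,0,0,0,0.3],[0,0,4,0,0,0,0.3],[0,0,4,0,0,0,0.3],[0,0,2.5,0,0,0,0.3],[0,0,1.7,0,0,0,0.3],[0,0,0,0,0,0,0.3],[0,0,0,0,0,0,1],[0,0,0,0,0,0,1],[0,0,0,0,0,0,1],[0,0,0,0,0,0,1],[0,0,0,0,0,0,1]], "grip_force": 25}}

```text
time: 71.07
position: [0.3268, -0.3094, 0.1214]
eef_rot: [2.557, 1.819, 0.003]
ft_force: [3.3, 1.4, 5.8]
opening: 0.0111
grasp_force: 25.1
```

```bash
python3 door.py
```

```text
71.0667 [ 0.3268 -0.3094  0.1214] q [ 0.2195  0.4345  0.5361  2.1674 -0.3782  0.6248  0.6908] op 0.011097081320155697 F [3.2612 1.4186 5.8274]
[[ 0.3276  0.9448  0.0037]
 [ 0.9448 -0.3276 -0.0019]
 [-0.0005  0.0041 -1.    ]]
[-118.4334 -201.7004] radius 158.66816807590826 door -4.378122319517221 tool yaw rel 1.8982074552324897
```

Call:
{"fn": "arm_command", "kwargs": {"commands": [[0.61,-0.24,0,0,0,0.04,1],[1.22,-0.46,0,0,0,0.08,1],[1.22,-0.46,0,0,0,0.08,1],[1.22,-0.46,0,0,0,0.08,1],[1.22,-0.46,0,0,0,0.08,1],[1.22,-0.46,0,0,0,0.08,1],[1.22,-0.46,0,0,0,0.08,1],[1.22,-0.46,0,0,0,0.08,1],[1.22,-0.46,0,0,0,0.08,1],[1.22,-0.46,0,0,0,0.08,1],[1.22,-0.46,0,0,0,0.08,1],[0,0,0,0,0,0,1],[0,0,0,0,0,0,1]]}}

```text
time: 72.15
position: [0.3724, -0.1833, 0.1213]
eef_rot: [-3.079, -0.62, -0.003]
ft_force: [-1.4, 2.6, 16.4]
opening: 0.0111
grasp_force: 25.0
```

```bash
python3 door.py
```

```text
72.15 [ 0.3724 -0.1833  0.1213] q [-0.2865  0.4444  0.7775  2.2558 -0.5417  0.6289 -0.281 ] op 0.011071230839808455 F [-1.4286  2.6434 16.3853]
[[ 0.9221  0.3869  0.0019]
 [ 0.3869 -0.9221  0.0011]
 [ 0.0022 -0.0003 -1.    ]]
[-159.8792  -74.2358] radius 160.2303226381756 door 1.0375599275976133 tool yaw rel 1.0584965667559127
```

Call:
{"fn": "arm_command", "kwargs": {"commands": [[0.61,-0.24,0,0,0,0.04,1],[1.22,-0.46,0,0,0,0.08,1],[1.22,-0.46,0,0,0,0.08,1],[1.22,-0.46,0,0,0,0.08,1],[1.22,-0.46,0,0,0,0.08,1],[1.22,-0.46,0,0,0,0.08,1],[1.22,-0.46,0,0,0,0.08,1],[1.22,-0.46,0,0,0,0.08,1],[1.22,-0.46,0,0,0,0.08,1],[1.22,-0.46,0,0,0,0.08,1],[1.22,-0.46,0,0,0,0.08,1],[0.61,-0.24,0,0,0,0.04,1],[0,0,0,0,0,0,1],[0,0,0,0,0,0,1]]}}

```text
time: 73.32
position: [0.5028, -0.1361, 0.1214]
eef_rot: [3.05, -0.753, 0.004]
ft_force: [0.2, 0.1, 8.2]
opening: 0.0111
grasp_force: 25.0
```

```bash
python3 door.py
```

```text
73.3167 [ 0.5028 -0.1361  0.1214] q [-0.5191  0.7043  0.9589  2.0074 -0.7845  0.8488 -1.1658] op 0.011117982798715401 F [0.2032 0.1296 8.1845]
[[ 0.8851 -0.4654  0.0026]
 [-0.4654 -0.8851 -0.0006]
 [ 0.0026 -0.0006 -1.    ]]
[-85.9958  43.1885] radius 162.2354319530796 door 0.1481461929822867 tool yaw rel 0.17714750874003926
```

Call:
{"fn": "arm_command", "kwargs": {"commands": [[0.6,-0.24,0,0,0,0.04,1],[0.6,-0.24,0,0,0,0.04,1],[0.45,-0.19,0,0,0,0.03,1],[0.3,-0.12,0,0,0,0.02,1],[0.3,-0.12,0,0,0,0.02,1],[0.15,-0.06,0,0,0,0.01,1],[0,0,0,0,0,0,1],[0,0,0,0,0,0,1]]}}

```text
time: 73.98
position: [0.5277, -0.1405, 0.1215]
eef_rot: [-2.98, 0.995, -0.004]
ft_force: [-0.4, -0.8, 6.1]
opening: 0.0108
grasp_force: 25.0
```

```bash
python3 door.py
```

```text
73.9833 [ 0.5277 -0.1405  0.1215] q [-0.5151  0.76    0.9846  1.9439 -0.8212  0.9013 -1.3148] op 0.01082563854914668 F [-0.3598 -0.757   6.1391]
[[ 0.7994 -0.6008  0.0022]
 [-0.6008 -0.7994 -0.0007]
 [ 0.0022 -0.0008 -1.    ]]
[-63.6134  54.9338] radius 162.48260240088734 door -0.007689531118274973 tool yaw rel 0.01670598852034022
```

Call:
{"fn": "arm_command", "kwargs": {"commands": [[0.15,0,0,0,0,0,1],[0.1,0,0,0,0,0,1],[0,0,0,0,0,0,1],[-0.2,0,0,0,0,0,1],[0,0,0,0,0,0,1],[0,0,0,0,0,0,0.3],[0,0,0,0,0,0,0.3],[0,0,0,0,0,0,0.3],[0,0,-2,0,0,0,0.3],[0,0,-3,0,0,0,0.3],[0,0,-4,0,0,0,0.3],[0,0,-4,0,0,0,0.3],[0,0,-4,0,0,0,0.3],[-4,0,0,0,0,0,0.3],[-4,0,0,0,0,0,0.3],[0,0,0,0,0,0,0.3],[0,0,0,0,0,0,0.3]]}}

```text
time: 75.4
position: [0.4621, -0.0894, 0.29]
eef_rot: [-2.977, 0.987, 0.002]
ft_force: [0.8, 0.2, 0.5]
opening: 0.0307
grasp_force: 0.0
```

```bash
python3 - <<'E'
from stud import *
st()
for n,f in (('wrist','w7'),('top','t7')):
    p,d,c=save(n,f); brass(f,0); X=cloud(d,c); k=tok(X)*1000; z=X[...,2]
    for y0 in (-75,-40,0,30,75):
        m=(z>.152)&(z<.166)&(abs(k[...,1]-y0)<4)&(k[...,0]<-8)&(k[...,0]>-45)
        if m.sum()>3: print(f,'panel front at y',y0,np.percentile(k[m][:,0],3),m.sum())
    p0,d0,c0=load('top0') if n=='top' else load('w1')
    X=cloud(d0,c0); k=tok(X)*1000; z=X[...,2]
    for y0 in (-75,-40,0,30,75):
        m=(z>.152)&(z<.166)&(abs(k[...,1]-y0)<4)&(k[...,0]<-8)&(k[...,0]>-45)
        if m.sum()>3: print('  initially',y0,np.percentile(k[m][:,0],3),m.sum())
E
```

```text
75.4 [ 0.4621 -0.0894  0.29  ] q [-0.8954  0.3403  1.2352  1.98   -0.3716  1.0772 -1.7067] op 0.030677974618952688 F [0.8421 0.177  0.5123]
[[ 0.802  -0.5973  0.0001]
 [-0.5973 -0.802   0.0051]
 [-0.003  -0.0042 -1.    ]]
w7 none 0
w7 panel front at y -75 -22.707471150768594 244
w7 panel front at y -40 -23.83512001776154 273
w7 panel front at y 0 -24.956437436902753 298
w7 panel front at y 30 -26.08216516605996 319
w7 panel front at y 75 -27.13688840451233 336
  initially -75 -25.38576207828648 254
  initially -40 -25.374447835341126 256
  initially 0 -26.55033386009908 272
  initially 30 -26.805946505942607 280
  initially 75 -27.749980281628297 280
t7 none 0
t7 panel front at y -75 -23.421070188837774 24
t7 panel front at y -40 -25.281143503277608 28
t7 panel front at y 0 -26.101248810574226 30
t7 panel front at y 30 -26.800983748725113 30
t7 panel front at y 75 -28.834850550714062 32
  initially -75 -23.254273593965458 24
  initially -40 -23.928566753246066 26
  initially 0 -25.019129127893184 28
  initially 30 -26.81593352961369 29
  initially 75 -27.476507577682582 30
```

```bash
python3 -c "
from plant import arm
print(arm.finish_job())"
```

```text
the job is handed in; nothing more can be done
None
```

The job is handed in at about 75 s of the 210 s allowed, and the hand-in returned no verdict. All four tiles lie flat, glaze up and apart in the carriage bays. The carriage is cranked back with the wheel at about 0 rad, estimated from its −0.4 stop because the banding wheel's disc hid the stud. The door is shut to within about 0.01 rad, and the pot and mug were left alone.

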